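# Put the jar of medals away in the child-locked tip-out bin

### The job

The tip-out bin of the stock unit stands ajar, still guarded by its child-safety hook: draw it out to the catch, gently press the sprung hook down through the gap above the bin front and tip the bin wide open without forcing the catch. Stand the jar of medals upright inside the bin, beside the hook, and let go of it; then push the bin fully shut so that the hook springs up and guards it again. Leave the dish, the bell and the gift box where they are, and do not lay the jar on its side.

Things in the scene. Friction and masses are not known exactly. Their poses are not given: they have to be found in the camera images.
- unit: wooden stock unit, 190 deep x 300 wide x 276 mm high, fixed. Origin on the counter under the middle of its front edge; +x into the unit, y along its front. Top board (z 202-220 mm) ends at x = 0; the display tray on it (z 220-276) ends at x = -4, over the hook: reach it from the robot's side with the tool slanted 28 to 40 degrees, pointing down and into the unit.
- bin_hinge (a point): middle of the bin's hinge line: bottom of the bin front's inner face, 30 mm above the counter; fixed, axes as the unit's; the bin turns about y here. Bin axes used below: origin here, turning with the bin, x inwards square to its front, z up along it.
- bin (a joint): tip-out angle of the bin, rad: 0 shut, about 0.24 where the hook catches, 0.75 fully open; starts at 0.15 to 0.23. Opening, the front leans towards the robot. A stiff hinge (0.6 N m; some 4 to 6 N at the top edge) holds it at any angle.
- bin_top (a point): inner top edge of the bin front, straight in front of the hook: bin axes x 0, y 85, z 160 mm; its axes turn with the bin. The front is 16 mm thick (x -16 to 0), 292 mm wide. A steel bar handle along y stands 35 mm off its outside at z = 105, y -85 to 25.
- bin_in (a point): middle of the tray floor in the bin: bin axes x 50, y 0, z 8 mm; its axes turn with the bin. The open tray behind the front is 100 mm deep (bin x 0 to 100) and 236 mm wide inside (y -118 to 118), its sides and back 90 mm high; the front rises to z = 160.
- hook_pad (a point): finger pad, top of the sprung hook: a white plastic arm 28 mm wide, 6 thick, hung on a pin inside the bin front at y = 85; level at the catch, 15 mm lower than the front's top. Axes: x along the arm into the unit, z up. From here: pin 18 mm towards the front, 12 above; a 5.5 mm lip, for pulling, 6 to 11 mm towards the front; barb 7 mm high 36 mm further in, then a nose sloping down to 75 mm.
- hook (a joint): how far the hook is pressed down, rad: 0 up, about 0.15 clears the keeper, 0.33 bottom stop. About 3 N at the pad starts it, 8 N clears, 15 N bottoms: press with about 10 N, and keep it down while the bin is pulled the next 20 mm. On shutting, its sloped back rides under the keeper by itself.
- keeper: steel keeper bar, 6 mm thick, 50 mm long along the unit's y, fixed under the top board, in the unit's axes at x 27, y 85, z 175 mm; origin at its middle. The hook's barb catches behind it.
- jar_center (a point): centre of the closed glass jar of medals: round, 56 mm across, 120 mm high (the top 20 mm is its metal lid, 55 mm across), about 350 g, standing on the counter; z along its axis, underside 60 mm below this point.
- dish: white square porcelain dish of medals, 100 x 100 x 45 mm, on the counter; a bystander. Origin under its centre.
- bell: steel counter bell on a round wooden base, 76 mm across, 54 mm high; a bystander. Origin under its centre.
- giftbox: small card gift box, 84 x 84 x 46 mm; a bystander. Origin under its centre.

How it is judged:
By the outcome, as a careful person would: the job done as asked, in the order asked, and still so for the second after the job is handed in, with the robot touching nothing.
It also fails if it takes over 72 s, if anything falls off the work surface, if the arm or the gripper's body presses on something with over 40 N, if the wrist force passes 120 N, or if a joint passes its speed limit or range.

### The arm

A 6-joint arm with a two-finger parallel gripper is mounted at the origin on the work surface. World frame = base frame: x ahead of the robot, y to its left, z up, the work surface at z = 0. Lengths are in m, angles in degrees, forces in N, time in s.
With the tool pointing down it reaches from about 0.3 to 0.75 m from the base axis. Payload 8.5 kg.
Tool frame: the origin (TCP) lies on the centre line of the jaws, within the pads' length; the fingertips stand env.tips_ahead ahead of it and the grasp point (between the pads) lies 8 mm behind it (env.tips_ahead is the distance from the TCP to the fingertips, in m); z points along the fingers, y is the direction in which the jaws open and shut (so a half turn about z gives the same grasp; the last joint's range is limited). The gripper opens to 85 mm and grips with 20 to 120 N. Pads are 22 mm wide; open, the fingers measure 114 mm over their backs; the gripper's body (76 mm by 85 mm) begins 54 mm behind the grasp point. The pads swing forward as they close: fully open they stand 13 mm farther back than shut.
Start: joints at [-80.919, 21.807, 74.336, -0, 83.858, -12.336], TCP at [0.201, -0.512, 0.242] pointing down, gripper open.
Joint ranges: [-178.18, 178.18], [-50.72, 133.34], [12.68, 142.11], [-81.47, 261.47], [9.98, 163.14], [-165.26, 165.26]. Speed limits (degrees/s): [136.94, 136.94, 180, 180, 180, 180].

### API

Orientations are given as a 3x3 rotation matrix whose columns are the frame's x, y, z axes.
In Python, from rig import env gives the robot as it stands.
- The arm moves only by the tool servo_tool, never from a script. Its argument "commands" is a list of rows, each an object with "linear": the shift along the tool's x, y, z in mm, a list of three; "angular": the turn, a rotation vector about the tool's x, y, z in degrees, a list of three; "gripper": the opening, from -1 (shut) to 1 (fully open). In form: [{"linear": [x, y, z], "angular": [rx, ry, rz], "gripper": gripper}, ...]. A call has 1 to 20 rows; each row is the pose to reach, as a shift and turn from the pose commanded when the call began, along the tool's axes at that moment; what a row does not reach only later rows make up. A row lasts 1/10 s, in which the tool goes at most 50 mm and 8.59 degrees, less where a joint would pass 70% of its speed; a pose out of reach is approached as far as the arm can. A call with a gripper value outside its range is refused whole. The fingers move at their own pace and stop on an object; "force" is the grip in N (left out, the last holds). Time passes only in rows, so rows that repeat a pose let the fingers close. It gives the time, the measured TCP pose, the force and the opening at its end, in the units of the state.
- env.observe(): the state, without advancing time (a new reading comes with each control period).
- env.get_image(name): name is "side" or "top"; returns a dict with "frame" (420x560x3 uint8, blue, green, red), "fx", "fy", "cx", "cy" (pixels), "cam_to_world" (4x4, takes a point from camera to world coordinates). Camera axes: x right, y up, looking along -z (the intrinsics and any distortion apply to the point x, -y, -z); pixel columns grow to the right and rows downward; lengths in m; the calibration is good to about 2 mm. A picture is of the moment at which its call begins. There is no depth.
- env.close_job(): hands the job in, once; it reports no verdict.
Trained networks look in a picture, given as the dict that the camera call returned (one of the last four; its "shot" number tells which), for a name from the list of things; names that differ only in an ending like _2 or _b are one class to them, and where a whole thing is asked for, a point or a joint stands for the part that bears it (a point fixed in the world has none). Each returns a list of dicts, best first, with "confidence" (0 to 1); they miss things now and then, are a little off and sometimes report something else, mostly with a low value. They report only what shows in the picture. A call takes as long as a camera call.
- env.trace(picture, query): "pixels" (420x560 bool, what is visible of it) and "extent" ([left, top, right, bottom] in pixels, round what is visible of it).
The state is a dict: "time_s": time; "q": joint angles; "qvel": joint speeds; "joint_efforts": joint torques, N m; "position": TCP position; "tool_rot": TCP orientation; "ft_force": force on the tool from outside, world axes, zero at the start; "wrist_torque": the same for the moment, N m; "grip_width": finger opening in m.
Only numpy, scipy, OpenCV 4.12 (cv2) and the standard library are available. Lean on these libraries where they do the work, as an engineer would, in place of code of your own. Each camera call takes 0.05 s, during which the arm holds its last target.

## Working session

There is one attempt and no reset: what is moved stays moved. The work goes in short steps, Python scripts to look and compute and a tool call to move; the robot and the scene stay as the last step left them, time stands still between calls to the robot, and variables do not carry over. Pictures are saved under pics/ and viewed, and the job is handed in when it is done.

Besides the shell and the picture viewer there is one more tool, called after ">>>" as name(argument=value, ...) on one line, values as JSON. servo_tool: Moves the arm, as the interface text tells. Its arguments: {"type":"object","properties":{"commands":{"type":"array","items":{"type":"object","properties":{"linear":{"type":"array","items":{"type":"number"}},"angular":{"type":"array","items":{"type":"number"}},"gripper":{"type":"number"}}}},"force":{"type":"number"}},"required":["commands"]}

```bash
ls; mkdir -p pics
python3 - <<'E'
from rig import env
import cv2,numpy as np
s=env.observe()
print({k:np.round(v,3).tolist() if not isinstance(v,float) else v for k,v in s.items()}, env.tips_ahead)
for n in("side","top"):
    p=env.get_image(n); cv2.imwrite(f"pics/{n}0.png",p["frame"])
    print(n,p["fx"],p["fy"],p["cx"],p["cy"],np.round(p["cam_to_world"],4).tolist(),[k for k in p])
    for q in("unit","bin","hook","keeper","jar_center","dish","bell","giftbox"):
        r=env.trace(p,q)
        print(q,[(round(d["confidence"],2),np.round(d["extent"]).tolist(),int(d["pixels"].sum())) for d in r[:2]])
E
```

```text
pics
{'time_s': 0.0, 'q': [-80.918, 21.84, 74.385, 0.001, 83.859, -12.336], 'qvel': [-0.06, 0.041, 0.027, 0.03, -0.015, -0.055], 'joint_efforts': [-0.001, -44.846, -23.128, -0.0, 0.005, 0.0], 'position': [0.201, -0.512, 0.242], 'tool_rot': [[0.931, 0.365, -0.0], [0.365, -0.931, 0.001], [0.0, -0.001, -1.0]], 'ft_force': [0.549, -1.661, -0.511], 'wrist_torque': [-0.035, 0.099, -0.036], 'grip_width': 0.08552099454071879} 0.011
side 498.50398287924213 498.50398287924213 274.2616860876137 215.3245719363096 [[-0.9999, 0.011, -0.0085, 0.45], [-0.0131, -0.9479, 0.3182, 0.3818], [-0.0046, 0.3182, 0.948, 1.3039], [0.0, 0.0, 0.0, 1.0]] ['frame', 'fx', 'fy', 'cx', 'cy', 'cam_to_world', 'shot']
unit [(0.91, [127.0, 138.0, 264.0, 296.0], 16278)]
bin [(0.93, [224.0, 166.0, 265.0, 294.0], 2514)]
hook [(0.69, [226.0, 249.0, 238.0, 267.0], 124)]
keeper []
jar_center [(0.57, [259.0, 358.0, 287.0, 381.0], 446)]
dish [(0.66, [256.0, 99.0, 300.0, 145.0], 1324)]
bell [(0.65, [312.0, 128.0, 341.0, 155.0], 540)]
giftbox [(0.67, [313.0, 313.0, 353.0, 359.0], 1259)]
top 520.7119456784243 520.7119456784243 277.6005813214685 213.0982594772377 [[-0.008, 0.9936, -0.1129, 0.3407], [-0.9999, -0.0072, 0.0078, 0.0152], [0.0069, 0.1129, 0.9936, 1.356], [0.0, 0.0, 0.0, 1.0]] ['frame', 'fx', 'fy', 'cx', 'cy', 'cam_to_world', 'shot']
unit [(0.59, [198.0, 75.0, 350.0, 212.0], 16902)]
bin [(0.65, [210.0, 168.0, 338.0, 209.0], 2667)]
hook []
keeper []
jar_center [(0.94, [122.0, 208.0, 158.0, 235.0], 688), (0.74, [389.0, 200.0, 436.0, 249.0], 1770)]
dish [(0.58, [390.0, 203.0, 437.0, 250.0], 1717)]
bell [(0.94, [373.0, 266.0, 403.0, 285.0], 393)]
giftbox [(0.96, [154.0, 260.0, 198.0, 301.0], 1260)]
```

View pics/side0.png

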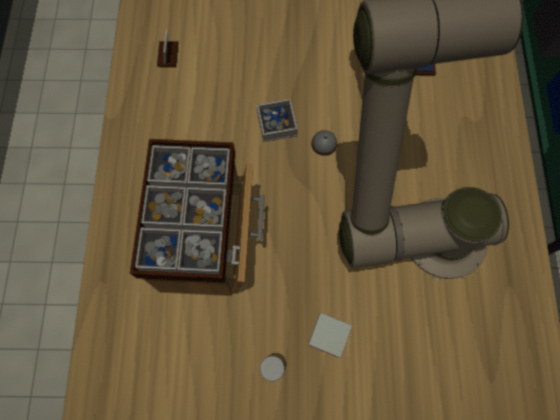

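View pics/top0.png

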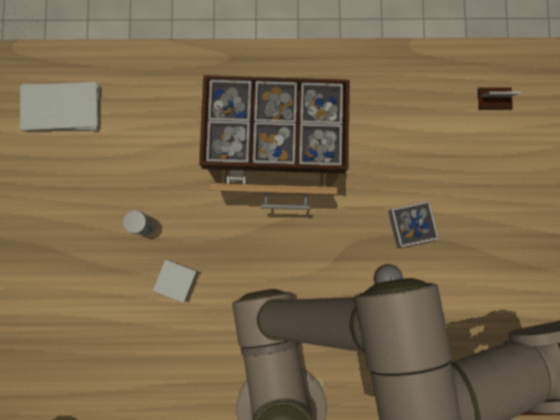

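```bash
cat > h.py <<'E'
from rig import env
import cv2,numpy as np
np.set_printoptions(precision=4,suppress=True)
def proj(p,P):
    P=np.atleast_2d(P); M=np.array(p["cam_to_world"]); c=(P-M[:3,3])@M[:3,:3]
    return np.c_[p["fx"]*c[:,0]/-c[:,2]+p["cx"], -p["fy"]*c[:,1]/-c[:,2]+p["cy"]]
def ray(p,u,v,z):
    M=np.array(p["cam_to_world"]); d=M[:3,:3]@np.array([(u-p["cx"])/p["fx"],-(v-p["cy"])/p["fy"],-1.]); o=M[:3,3]
    return o+d*(z-o[2])/d[2]
def st():
    s=env.observe(); print(round(s["time_s"],2),np.array(s["position"]),"F",np.array(s["ft_force"]),"w",round(s["grip_width"],4)); return s
E
python3 - <<'E'
from h import *
for n in("side","top"):
    p=env.get_image(n); f=p["frame"]
    for nm,(x,y,w,h) in {"side":{"u":(120,130,160,165),"j":(240,300,130,95)},"top":{"u":(190,65,170,160),"j":(110,195,100,115)}}[n].items():
        c=cv2.resize(f[y:y+h,x:x+w],None,fx=3.5,fy=3.5,interpolation=cv2.INTER_CUBIC); c=cv2.convertScaleAbs(c,alpha=1.5)
        cv2.imwrite(f"pics/{n}_{nm}.png",c)
    r=env.trace(p,"unit"); m=r[0]["pixels"].astype(np.uint8)
    cn=max(cv2.findContours(m,0,2)[0],key=cv2.contourArea)
    print(n,cv2.approxPolyDP(cn,4,True)[:,0].tolist())
E
```

```text
side [[150, 138], [130, 273], [160, 292], [236, 292], [244, 281], [247, 237], [260, 240], [264, 196], [251, 195], [252, 165], [246, 165], [239, 180], [232, 142]]
top [[203, 76], [199, 164], [214, 180], [211, 190], [262, 191], [261, 208], [309, 209], [305, 199], [301, 205], [269, 204], [269, 192], [336, 194], [332, 185], [348, 163], [348, 80]]
```

View pics/side_u.png

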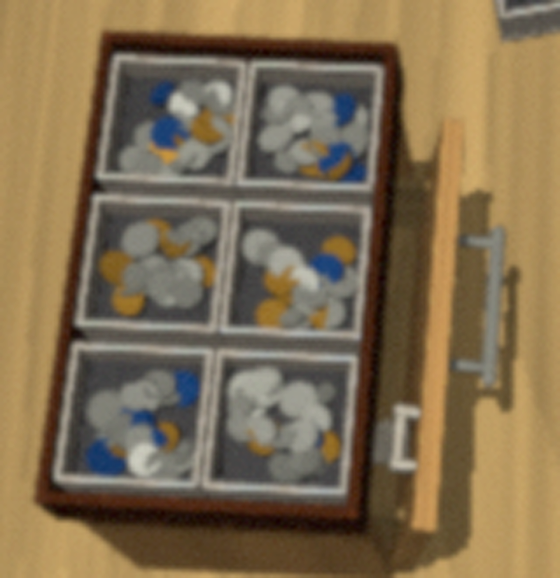

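View pics/top_u.png

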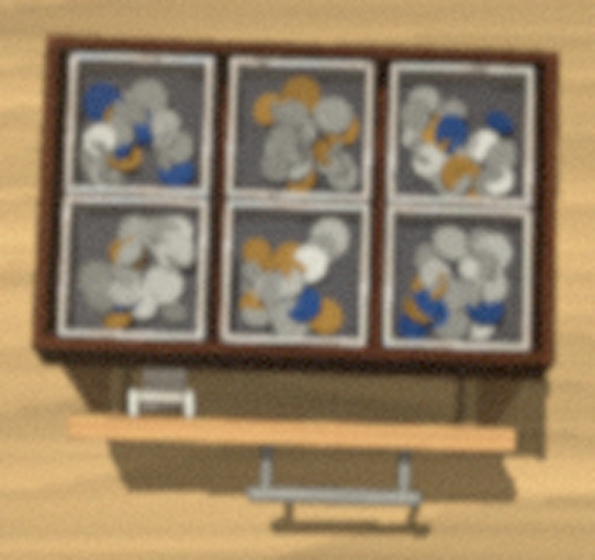

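Run:
```python
from h import *
from scipy.optimize import least_squares
ps={n:env.get_image(n) for n in("side","top")}
o={"side":(120,130),"top":(190,65)}
obs={"side":{"T":[(105,35),(400,45),(362,517),(38,505)],"F":[(445,118),(463,118),(412,525),(436,530)]},
"top":{"T":[(48,37),(557,55),(548,355),(37,350)],"F":[(70,415),(70,438),(515,428),(515,450)]}}
T={"side":[(.19,-.15),(-.004,-.15),(-.004,.15),(.19,.15)],"top":[(.19,.15),(.19,-.15),(-.004,-.15),(-.004,.15)]}
F={"side":[(0,-.146),(-.016,-.146),(0,.146),(-.016,.146)],"top":[(0,.146),(-.016,.146),(0,-.146),(-.016,-.146)]}
def res(q,only=None):
    x,y,yaw,th,hx=q; c,s=np.cos(yaw),np.sin(yaw); R=np.array([[c,-s],[s,c]]); r=[]
    for n in ps:
        if only and n!=only: continue
        P=np.array([list(R@t+[x,y])+[.276] for t in T[n]])
        r.append(proj(ps[n],P)-(np.array(obs[n]["T"])/3.5+o[n]))
        Q=[]
        for bx,by in F[n]:
            bz=.16
            Q.append(list(R@[hx+bx*np.cos(th)-bz*np.sin(th),by]+[x,y])+[.03+bx*np.sin(th)+bz*np.cos(th)])
        r.append(proj(ps[n],np.array(Q))-(np.array(obs[n]["F"])/3.5+o[n]))
    return np.array(r)
for fx in (1,0):
  for on in (None,"side","top"):
    f=lambda q:res(np.r_[q[:4],0.] if fx else q,on).ravel()
    s=least_squares(f,[.65,.05,0,.2,0][:4 if fx else 5]); print(on,s.x,s.cost); 
    if on is None: print(res(np.r_[s.x[:4],0] if fx else s.x).reshape(-1,8))
# others
for n,q,z in [("top","jar_center",.12),("side","jar_center",.12),("top","dish",.045),("side","dish",.045),("top","giftbox",.046),("side","giftbox",.046),("side","bell",.03),("top","bell",.03)]:
    d=env.trace(ps[n],q)
    if d:
        m=d[0]["pixels"]; v,u=np.nonzero(m); print(n,q,round(d[0]["confidence"],2),ray(ps[n],u.mean(),v.mean(),z))
```

```text
None [ 0.5648  0.0162 -0.0324  0.178 ] 51.34671733203895
[[-1.427   0.8837 -1.3246  1.3235 -0.7514 -4.3674 -0.2095 -4.9856]
 [-1.3953 -1.2901 -0.0703 -0.5526 -0.1741  0.2077 -0.0156 -0.6716]
 [ 1.5179  1.1182 -4.4504 -0.3904 -2.7792  2.589   0.9721  0.411 ]
 [-1.745   0.3621 -1.8618  0.8388 -0.4043 -0.1134 -0.6331  0.639 ]]
side [ 0.5624  0.0193 -0.0323  0.1689] 18.621811865756342
top [ 0.5668  0.0136 -0.0329  0.1844] 16.153913109228384
None [ 0.5647  0.0158 -0.0316  0.3095  0.021 ] 49.997324463724084
[[-1.4493  0.784  -1.3479  1.1586 -0.6547 -4.5586 -0.1125 -5.0991]
 [-1.5272 -0.5979 -0.3942  0.4664 -0.1725  0.4458 -0.2114 -0.279 ]
 [ 1.6314  1.1978 -4.3337 -0.4247 -2.5825  2.5552  1.1656  0.4955]
 [-1.2682  0.5667 -1.2593  0.9319 -0.477  -0.0297 -0.8029  0.6059]]
side [ 0.5625  0.0199 -0.0334 -0.044  -0.0342] 17.97188768725525
top [ 0.5667  0.0136 -0.033   0.4066  0.0354] 15.281791616956289
top jar_center 0.91 [0.4579 0.3346 0.12  ]
side jar_center 0.71 [0.461  0.3509 0.12  ]
top dish 0.66 [ 0.4579 -0.3372  0.045 ]
side dish 0.87 [ 0.458  -0.3268  0.045 ]
top giftbox 0.75 [0.3205 0.262  0.046 ]
side giftbox 0.95 [0.3203 0.2688 0.046 ]
side bell 0.78 [ 0.3221 -0.2642  0.03  ]
top bell 0.7 [ 0.3348 -0.2707  0.03  ]
```

View pics/side_j.png

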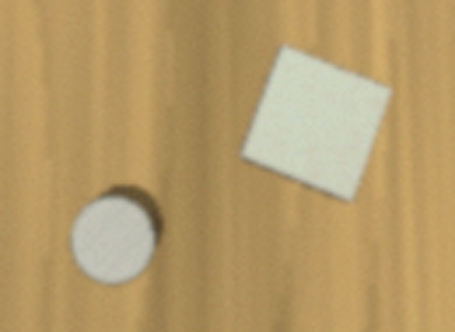

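View pics/top_j.png

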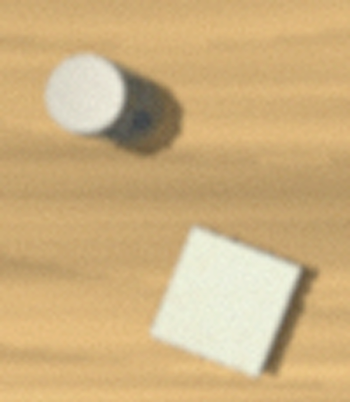

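```bash
cat > fit.py <<'E'
from h import *
from scipy.optimize import least_squares
ps={n:env.get_image(n) for n in("side","top")}
o={"side":(120,130),"top":(190,65)}
obs={"side":{"T":[(105,35),(400,45),(362,517),(38,505)],"F":[(445,118),(463,118),(412,525),(436,530)]},
"top":{"T":[(48,37),(557,55),(548,355),(37,350)],"F":[(70,415),(70,438),(515,428),(515,450)]}}
def res(q,full=False):
    x,y,yaw,th,W,D,a,b,c_,d=q; hx=0; c,s=np.cos(yaw),np.sin(yaw); R=np.array([[c,-s],[s,c]]); r=[]
    T={"side":[(D,-W),(-.004,-W),(-.004,W),(D,W)],"top":[(D,W),(D,-W),(-.004,-W),(-.004,W)]}
    F={"side":[(0,-.146),(-.016,-.146),(0,.146),(-.016,.146)],"top":[(0,.146),(-.016,.146),(0,-.146),(-.016,-.146)]}
    for n,off in (("side",(a,b)),("top",(c_,d))):
        P=np.array([list(R@t+[x,y])+[.276] for t in T[n]])
        r.append(proj(ps[n],P)-(np.array(obs[n]["T"])/3.5+o[n])+off)
        Q=[]
        for bx,by in F[n]:
            bz=.16
            Q.append(list(R@[hx+bx*np.cos(th)-bz*np.sin(th),by]+[x,y])+[.03+bx*np.sin(th)+bz*np.cos(th)])
        r.append(proj(ps[n],np.array(Q))-(np.array(obs[n]["F"])/3.5+o[n])+off)
    r=np.array(r)
    return r if full else np.r_[r.ravel(),np.array([a,b,c_,d])/1.0]
s=least_squares(res,[.56,.016,-.03,.2,.15,.19,0,0,0,0]); print(s.x,s.cost); print(res(s.x,True).reshape(-1,8))
E
python3 fit.py
```

```text
[ 0.5654  0.016  -0.0324  0.1807  0.1559  0.1889  0.6708  0.9809  1.0045
 -0.5394] 9.11396008805782
[[-0.2529 -0.4915 -0.7528 -0.0858 -0.6095 -0.6461  0.2745 -1.2552]
 [-0.812  -0.335   0.5102  0.4096  0.408   1.1495  0.5638  0.2735]
 [-0.212   0.6931 -0.6465 -0.6773  1.0889  1.8134 -0.7881 -0.5017]
 [-0.6903 -0.2634 -0.8043  0.2123  0.6392 -0.7442  0.4084  0.0071]]
```

```bash
cat >> h.py <<'E'
from scipy.spatial.transform import Rotation as Ro
U=np.array([.5654,.016,0.]); YAW=-.0324
ux=np.array([np.cos(YAW),np.sin(YAW),0]); uy=np.array([-np.sin(YAW),np.cos(YAW),0]); uz=np.array([0,0,1.])
def uw(x,y,z): return U+(x*ux+y*uy+z*uz)/1000   # mm in unit axes -> world m
def wu(P): d=np.asarray(P)-U; return np.array([d@ux,d@uy,d@uz])*1000
def rot(al,f=ux):   # slant deg, forward dir
    a=np.radians(al); z=np.sin(a)*f-np.cos(a)*uz; x=np.cos(a)*f+np.sin(a)*uz
    return np.c_[x,np.cross(z,x),z]
def bp(bx,by,bz,th): # bin->unit mm
    c,s=np.cos(th),np.sin(th); return np.array([bx*c-bz*s,by,30+bx*s+bz*c])
def go(P,R,P0=None,R0=None):
    s=env.observe(); P0=np.array(s["position"]) if P0 is None else P0; R0=np.array(s["tool_rot"]) if R0 is None else R0
    l=R0.T@(P-P0)*1000; a=Ro.from_matrix(R0.T@R).as_rotvec(degrees=True)
    print("lin",np.round(l,1),"ang",np.round(a,2),"dist",round(np.linalg.norm(l)),round(np.linalg.norm(a),1))
E
python3 - <<'E'
from h import *
s=st()
# waypoint A: high, in front of the gap, slant 0 ; B slanted 35, tip 50mm off the entry
R=rot(35); z=R[:,2]
tip=uw(-10,45,178)   # tip centre desired inside
B=tip-.011*z-.09*z
go(np.array([.33,-.2,.36]),rot(0)); print(B, wu(B)); go(B,R)
go(B,R,np.array([.33,-.2,.36]),rot(0))
E
```

```text
1.8 [ 0.2008 -0.512   0.2423] F [ 0.9829 -0.2026 -0.5691] w 0.0851
lin [ 234.2 -243.3 -117.7] ang [-0.    0.   23.27] dist 358 23.3
[0.499  0.0632 0.2607] [-67.9312  45.     260.7344]
lin [ 487.6 -426.6  -18.4] ang [-7.11 34.51 22.54] dist 648 41.8
lin [ 160.3 -268.5   99.3] ang [ 0. 35. -0.] dist 328 35.0
```

>>> servo_tool(commands=[{"linear": [30, -30, -30], "angular": [0, 0, 3], "gripper": -1}, {"linear": [60, -60, -60], "angular": [0, 0, 8], "gripper": -1}, {"linear": [90, -90, -90], "angular": [0, 0, 13], "gripper": -1}, {"linear": [120, -120, -118], "angular": [0, 0, 18], "gripper": -1}, {"linear": [150, -150, -118], "angular": [0, 0, 22], "gripper": -1}, {"linear": [180, -185, -118], "angular": [0, 0, 23.3], "gripper": -1}, {"linear": [210, -215, -118], "angular": [0, 0, 23.3], "gripper": -1}, {"linear": [234, -243, -118], "angular": [0, 0, 23.3], "gripper": -1}, {"linear": [234, -243, -118], "angular": [0, 0, 23.3], "gripper": -1}])

```text
time_s: 2.7
position: [0.3305, -0.197, 0.361]
tool_rot: [[1.0, -0.028, 0.001], [-0.028, -1.0, -0.0], [0.001, 0.0, -1.0]]
ft_force: [0.2, 0.2, 0.0]
grip_width: -0.0002
```

Run:
```python
from h import *
s=st(); print(env.tips_ahead)
R=rot(35); z=R[:,2]
B=uw(-10,45,178)-.101*z
go(B,R)
```

```text
2.7 [ 0.3305 -0.197   0.361 ] F [0.1825 0.2027 0.0098] w -0.0002
0.011
lin [ 160.9 -264.9  100.3] ang [-0.05 34.92  0.24] dist 326 34.9
```

>>> servo_tool(commands=[{"linear": [20, -45, 0], "angular": [0, 7, 0], "gripper": -1}, {"linear": [40, -90, 10], "angular": [0, 14, 0], "gripper": -1}, {"linear": [60, -135, 30], "angular": [0, 21, 0], "gripper": -1}, {"linear": [85, -180, 50], "angular": [0, 28, 0], "gripper": -1}, {"linear": [110, -225, 70], "angular": [0, 35, 0.2], "gripper": -1}, {"linear": [140, -265, 85], "angular": [0, 35, 0.2], "gripper": -1}, {"linear": [161, -265, 100], "angular": [0, 35, 0.2], "gripper": -1}, {"linear": [161, -265, 100], "angular": [0, 35, 0.2], "gripper": -1}])

```text
time_s: 3.5
position: [0.5012, 0.0608, 0.2571]
tool_rot: [[0.822, -0.033, 0.569], [-0.028, -0.999, -0.018], [0.569, -0.001, -0.822]]
ft_force: [-0.1, -0.1, 0.5]
grip_width: -0.0001
```

```bash
cat >> h.py <<'E'
def snap(n,tag,box,k=4,pts=()):
    p=env.get_image(n); f=p["frame"].copy(); x,y,w,h=box
    c=cv2.resize(f[y:y+h,x:x+w],None,fx=k,fy=k,interpolation=cv2.INTER_CUBIC); c=cv2.convertScaleAbs(c,alpha=1.5)
    for q in pts:
        u,v=proj(p,q)[0]; cv2.drawMarker(c,(int((u-x+.5)*k),int((v-y+.5)*k)),(0,0,255),0,9,1)
    cv2.imwrite(f"pics/{tag}.png",c); return p
E
python3 - <<'E'
from h import *
s=st()
T=np.array(s["position"])+.011*np.array(s["tool_rot"])[:,2]
print(wu(T))
th=.18; pts=[uw(*bp(0,85,160,th)),uw(*bp(0,-146,160,th)),uw(*bp(0,146,160,th)),T]
snap("side","side1",(170,130,150,150),4,pts); snap("top","top1",(190,120,180,120),4,pts)
E
```

```text
3.5 [0.5012 0.0608 0.2571] F [-0.0774 -0.0846  0.4605] w -0.0001
[-59.3866  42.7353 248.098 ]
```

View pics/side1.png

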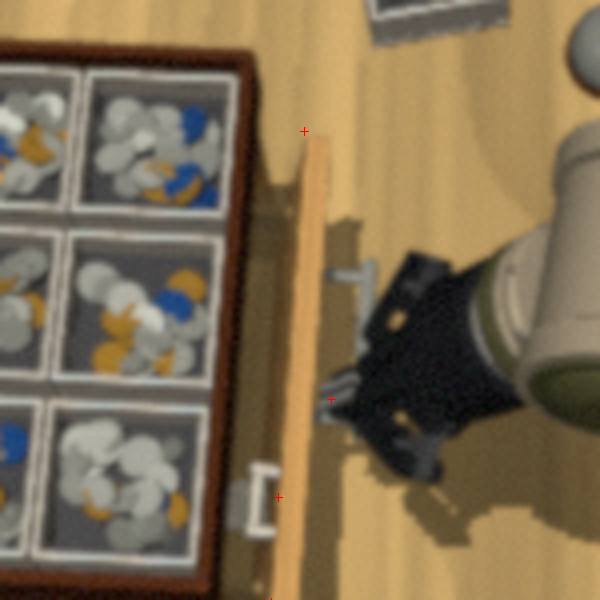

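View pics/top1.png

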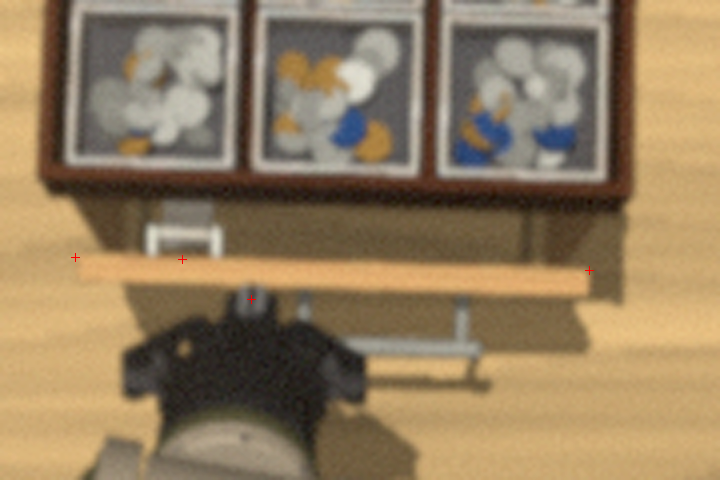

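```bash
cat >> h.py <<'E'
def ub(x,z,th): # unit->bin
    c,s=np.cos(th),np.sin(th); z=z-30; return np.array([x*c+z*s,-x*s+z*c])
E
python3 - <<'E'
from h import *
for px in (-10,-6,-3):
  b=ub(px,170.4,.24); bl=ub(px-6,175.9,.24); bl2=ub(px-11,175.9,.24)
  print(px,b,bl)
  for n,o,off in (("side",(170,130),(.67,.98)),("top",(190,120),(1,-.54))):
    p=env.get_image(n)
    for q in (b,bl,bl2): print(n,(proj(p,uw(*bp(q[0],85,q[1],.18)))[0]-o+off+.5)*4)
E
```

```text
-10 [ 23.6601 138.7529] [ 19.1394 145.5215]
side [237.3652 506.7821]
side [246.147  504.7627]
side [254.6684 505.0078]
top [190.4599 216.2678]
top [189.3952 224.066 ]
top [189.0665 232.54  ]
-6 [ 27.5454 137.8021] [ 23.0248 144.5706]
side [230.5874 506.5866]
side [239.3339 504.5668]
side [247.8509 504.8117]
top [190.7205 209.5381]
top [189.6578 217.2956]
top [189.3295 225.7598]
-3 [ 30.4594 137.089 ] [ 25.9388 143.8575]
side [225.5064 506.4401]
side [234.2264 504.42  ]
side [242.74   504.6648]
top [190.9158 204.496 ]
top [189.8546 212.2229]
top [189.5265 220.6798]
```

Run:
```python
from h import *
s=st();R=rot(35); z=R[:,2]
for d in (-30,28):
    T=uw(-16.3+.574*d,43,203.7-.819*d); go(T-.011*z,R)
```

```text
3.9 [0.4993 0.0585 0.2612] F [ 0.3877  0.286  -0.3045] w -0.0001
lin [ 8.8 -2.8 35.4] ang [ 0.13 -0.09 -0.27] dist 37 0.3
lin [ 8.8 -2.9 93.4] ang [ 0.13 -0.09 -0.27] dist 94 0.3
```

>>> servo_tool(commands=[{"linear": [4, -1, 20], "angular": [0, 0, 0], "gripper": -1}, {"linear": [9, -3, 40], "angular": [0, 0, 0], "gripper": -1}, {"linear": [9, -3, 58], "angular": [0, 0, 0], "gripper": -1}, {"linear": [9, -3, 74], "angular": [0, 0, 0], "gripper": -1}, {"linear": [9, -3, 86], "angular": [0, 0, 0], "gripper": -1}, {"linear": [9, -3, 93], "angular": [0, 0, 0], "gripper": -1}, {"linear": [9, -3, 93], "angular": [0, 0, 0], "gripper": -1}])

```text
time_s: 4.6
position: [0.5604, 0.0599, 0.1889]
tool_rot: [[0.819, -0.036, 0.573], [-0.031, -0.999, -0.02], [0.573, -0.001, -0.82]]
ft_force: [0.6, -0.5, 0.6]
grip_width: 0.0002
```

Run:
```python
from h import *
s=st(); R=np.array(s["tool_rot"]); T=np.array(s["position"])+.011*R[:,2]; print(wu(T), wu(T-.011*R[:,0]))
print(R.T@-ux*10, R.T@uz*10)
```

```text
4.6 [0.5604 0.0599 0.1889] F [ 0.6095 -0.466   0.5584] w 0.0002
[ -0.1109  43.6781 179.8918] [ -9.1261  43.7216 173.589 ]
[-8.1956  0.0408 -5.7298] [ 5.7298 -0.0108 -8.1957]
```

>>> servo_tool(commands=[{"linear": [-2.5, 0, -1.7], "gripper": -1, "angular": [0, 0, 0]}, {"linear": [-5, 0, -3.4], "gripper": -1, "angular": [0, 0, 0]}, {"linear": [-7.4, 0, -5.2], "gripper": -1, "angular": [0, 0, 0]}, {"linear": [-9.0, 0, -6.3], "gripper": -1, "angular": [0, 0, 0]}, {"linear": [-10.6, 0, -7.4], "gripper": -1, "angular": [0, 0, 0]}, {"linear": [-12.3, 0, -8.6], "gripper": -1, "angular": [0, 0, 0]}])

```text
time_s: 5.2
position: [0.5457, 0.0605, 0.1898]
tool_rot: [[0.818, -0.036, 0.575], [-0.03, -0.999, -0.02], [0.575, -0.001, -0.818]]
ft_force: [4.3, 0.5, -0.1]
grip_width: -0.0
```

>>> servo_tool(commands=[{"linear": [-0.8, 0, -0.6], "gripper": -1, "angular": [0, 0, 0]}, {"linear": [-1.6, 0, -1.1], "gripper": -1, "angular": [0, 0, 0]}, {"linear": [-2.5, 0, -1.7], "gripper": -1, "angular": [0, 0, 0]}])

```text
time_s: 5.5
position: [0.5424, 0.0607, 0.1893]
tool_rot: [[0.818, -0.036, 0.573], [-0.03, -0.999, -0.02], [0.574, -0.001, -0.819]]
ft_force: [4.8, -1.4, -0.3]
grip_width: 0.0002
```

Run:
```python
from h import *
s=st(); R=np.array(s["tool_rot"]); T=np.array(s["position"])+.011*R[:,2]; print(wu(T), wu(T-.011*R[:,0]))
```

```text
5.5 [0.5424 0.0607 0.1893] F [ 4.8126 -1.354  -0.3077] w 0.0002
[-18.1503  43.9239 180.2914] [-27.1595  43.9641 173.98  ]
```

>>> servo_tool(commands=[{"linear": [-0.8, 0, -0.6], "gripper": -1, "angular": [0, 0, 0]}, {"linear": [-1.6, 0, -1.1], "gripper": -1, "angular": [0, 0, 0]}])

```text
time_s: 5.7
position: [0.5403, 0.0608, 0.1893]
tool_rot: [[0.819, -0.036, 0.573], [-0.03, -0.999, -0.02], [0.574, -0.001, -0.819]]
ft_force: [4.5, -1.2, 0.3]
grip_width: 0.0
```

>>> servo_tool(commands=[{"linear": [-0.8, 0, -0.6], "gripper": -1, "angular": [0, 0, 0]}])

```text
time_s: 5.8
position: [0.5397, 0.0608, 0.1895]
tool_rot: [[0.818, -0.036, 0.574], [-0.03, -0.999, -0.02], [0.574, -0.001, -0.819]]
ft_force: [7.8, -0.4, -0.4]
grip_width: -0.0002
```

>>> servo_tool(commands=[{"linear": [-0.4, 0, -0.3], "gripper": -1, "angular": [0, 0, 0]}])

```text
time_s: 5.9
position: [0.5394, 0.0608, 0.1898]
tool_rot: [[0.818, -0.036, 0.575], [-0.03, -0.999, -0.02], [0.575, -0.001, -0.818]]
ft_force: [7.7, -0.1, -0.2]
grip_width: -0.0003
```

Run:
```python
from h import *
s=st(); R=np.array(s["tool_rot"]); T=np.array(s["position"])+.011*R[:,2]; h=wu(T-.011*R[:,0]);print(wu(T),h)
from scipy.optimize import brentq
print(brentq(lambda t:-160*np.sin(t)-(h[0]-.7*(30+160*np.cos(t)-h[2])),.1,.5))
```

```text
5.9 [0.5394 0.0608 0.1898] F [ 7.7395 -0.1369 -0.1902] w -0.0003
[-21.0763  43.9326 180.7751] [-30.0752  43.9729 174.4491]
0.2384516322965509
```

Run:
```python
from h import *
R=rot(35)
def H(x,y,z): return uw(x,y,z)+.011*R[:,0]-.011*R[:,2]
for p in [(-22,44,174.4),(-39,44,199),(-30,85,205),(-24,85,199),(-6,85,174)]: go(H(*p),R)
```

```text
lin [ 6.6 -0.1  4.7] ang [ 0.08 -0.11 -0.21] dist 8 0.2
lin [  6.8  -0.  -25.2] ang [ 0.08 -0.11 -0.21] dist 26 0.2
lin [ 17.5 -41.1 -25. ] ang [ 0.08 -0.11 -0.21] dist 51 0.2
lin [ 19.  -41.1 -16.6] ang [ 0.08 -0.11 -0.21] dist 48 0.2
lin [ 19.3 -41.1  14.2] ang [ 0.08 -0.11 -0.21] dist 48 0.2
```

>>> servo_tool(commands=[{"linear": [6.5, 0, 4.5], "gripper": -1, "angular": [0, 0, 0]}, {"linear": [6.6, 0, -10], "gripper": -1, "angular": [0, 0, 0]}, {"linear": [6.8, 0, -25], "gripper": -1, "angular": [0, 0, 0]}, {"linear": [10, -15, -27], "gripper": -1, "angular": [0, 0, 0]}, {"linear": [14, -30, -26], "gripper": -1, "angular": [0, 0, 0]}, {"linear": [18, -41, -24], "gripper": -1, "angular": [0, 0, 0]}, {"linear": [19, -41, -16], "gripper": -1, "angular": [0, 0, 0]}, {"linear": [19, -41, -6], "gripper": -1, "angular": [0, 0, 0]}, {"linear": [19.2, -41, 3], "gripper": -1, "angular": [0, 0, 0]}, {"linear": [19.2, -41, 8], "gripper": -1, "angular": [0, 0, 0]}, {"linear": [19.2, -41, 8], "gripper": -1, "angular": [0, 0, 0]}])

```text
time_s: 7.0
position: [0.5607, 0.1006, 0.1926]
tool_rot: [[0.82, -0.037, 0.572], [-0.031, -0.999, -0.02], [0.572, -0.001, -0.82]]
ft_force: [-0.6, 0.0, 0.9]
grip_width: -0.0005
```

```bash
cat >> h.py <<'E'
def heel():
    s=st(); R=np.array(s["tool_rot"]); T=np.array(s["position"])+.011*R[:,2]; print("tip",wu(T),"heel",wu(T-.011*R[:,0]),"Fu",[round(float(np.array(s["ft_force"])@a),1) for a in (ux,uy,uz)])
E
python3 - <<'E'
from h import *
heel()
T=[uw(*bp(0,85,160,.238))]
snap("side","side2",(170,180,150,120),4,T); snap("top","top2",(190,120,180,120),4,T)
E
```

```text
7.0 [0.5607 0.1006 0.1926] F [-0.5729  0.0325  0.9385] w -0.0005
tip [ -1.1168  84.4131 183.5816] heel [-10.14    84.4599 177.2903] Fu [-0.6, 0.0, 0.9]
```

View pics/side2.png

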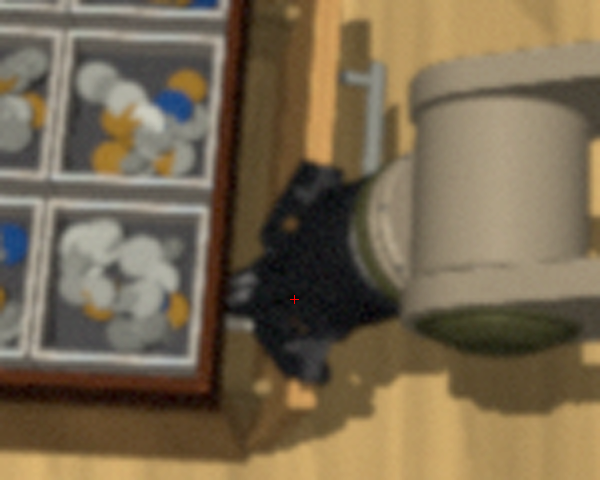

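View pics/top2.png

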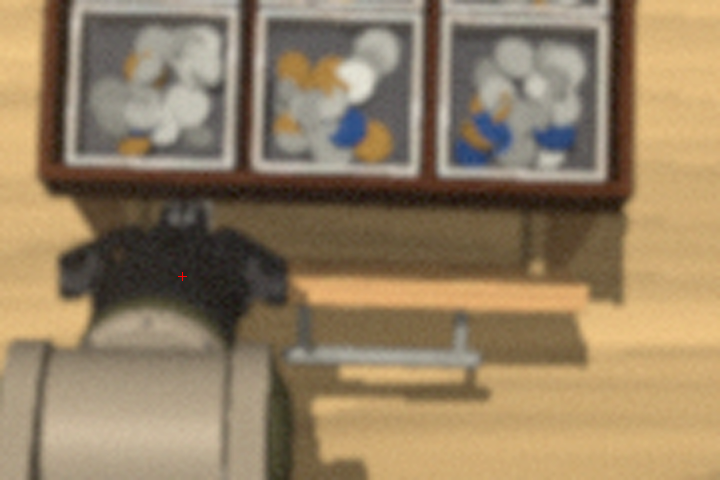

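>>> servo_tool(commands=[{"linear": [-0.4, 0, 2.5], "gripper": -1, "angular": [0, 0, 0]}, {"linear": [-0.8, 0, 4.8], "gripper": -1, "angular": [0, 0, 0]}, {"linear": [-1.2, 0, 7], "gripper": -1, "angular": [0, 0, 0]}, {"linear": [-1.2, 0, 7], "gripper": -1, "angular": [0, 0, 0]}])

```text
time_s: 7.5
position: [0.5637, 0.101, 0.1871]
tool_rot: [[0.819, -0.036, 0.573], [-0.03, -0.999, -0.02], [0.573, -0.001, -0.819]]
ft_force: [0.7, -0.2, -0.2]
grip_width: -0.0001
```

```bash
python3 -c "
from h import *
heel()"
```

```text
7.5 [0.5637 0.101  0.1871] F [ 0.691  -0.1508 -0.1778] w -0.0001
tip [  1.8144  84.8991 178.0744] heel [ -7.1989  84.9395 171.7689] Fu [0.7, -0.1, -0.2]
```

>>> servo_tool(commands=[{"linear": [-0.6, 0, 0.8], "gripper": -1, "angular": [0, 0, 0]}, {"linear": [-1.2, 0, 1.7], "gripper": -1, "angular": [0, 0, 0]}, {"linear": [-1.7, 0, 2.5], "gripper": -1, "angular": [0, 0, 0]}])

```text
time_s: 7.8
position: [0.5641, 0.101, 0.1847]
tool_rot: [[0.818, -0.036, 0.574], [-0.03, -0.999, -0.02], [0.575, -0.001, -0.818]]
ft_force: [0.5, -0.0, 2.2]
grip_width: 0.0001
```

>>> servo_tool(commands=[{"linear": [-0.6, 0, 0.8], "gripper": -1, "angular": [0, 0, 0]}, {"linear": [-0.6, 0, 0.8], "gripper": -1, "angular": [0, 0, 0]}])

```text
time_s: 8.0
position: [0.5643, 0.101, 0.1844]
tool_rot: [[0.817, -0.036, 0.576], [-0.03, -0.999, -0.02], [0.576, -0.001, -0.818]]
ft_force: [0.5, -0.2, 5.6]
grip_width: -0.0003
```

>>> servo_tool(commands=[{"linear": [-0.6, 0, 0.8], "gripper": -1, "angular": [0, 0, 0]}, {"linear": [-1.2, 0, 1.6], "gripper": -1, "angular": [0, 0, 0]}, {"linear": [-1.2, 0, 1.6], "gripper": -1, "angular": [0, 0, 0]}])

```text
time_s: 8.3
position: [0.5644, 0.101, 0.1827]
tool_rot: [[0.816, -0.036, 0.576], [-0.03, -0.999, -0.02], [0.577, -0.001, -0.817]]
ft_force: [-0.6, 0.1, 7.8]
grip_width: -0.0
```

```bash
python3 -c "
from h import *
heel()"
```

```text
8.3 [0.5644 0.101  0.1827] F [-0.6196  0.0516  7.8022] w -0.0
tip [  2.6242  84.9423 173.7473] heel [ -6.3631  84.9818 167.4049] Fu [-0.6, 0.0, 7.8]
```

>>> servo_tool(commands=[{"linear": [-0.6, 0, 0.8], "gripper": -1, "angular": [0, 0, 0]}, {"linear": [-0.9, 0, 1.2], "gripper": -1, "angular": [0, 0, 0]}, {"linear": [-0.9, 0, 1.2], "gripper": -1, "angular": [0, 0, 0]}])

```text
time_s: 8.6
position: [0.5646, 0.1011, 0.1818]
tool_rot: [[0.816, -0.036, 0.577], [-0.03, -0.999, -0.02], [0.578, -0.001, -0.816]]
ft_force: [-4.1, 0.1, 11.1]
grip_width: -0.0001
```

```bash
python3 -c "
from h import *
heel()"
```

```text
8.6 [0.5646 0.1011 0.1818] F [-4.0623  0.0657 11.1424] w -0.0001
tip [  2.7541  84.9676 172.7947] heel [ -6.2258  85.006  166.4418] Fu [-4.1, -0.1, 11.1]
```

>>> servo_tool(commands=[{"linear": [-0.8, 0, -0.6], "gripper": -1, "angular": [0, 0, 0]}, {"linear": [-1.6, 0, -1.2], "gripper": -1, "angular": [0, 0, 0]}, {"linear": [-2.5, 0, -1.7], "gripper": -1, "angular": [0, 0, 0]}, {"linear": [-3.3, 0, -2.3], "gripper": -1, "angular": [0, 0, 0]}, {"linear": [-4.1, 0, -2.9], "gripper": -1, "angular": [0, 0, 0]}])

```text
time_s: 9.1
position: [0.5599, 0.1012, 0.1813]
tool_rot: [[0.816, -0.036, 0.577], [-0.03, -0.999, -0.02], [0.577, -0.001, -0.816]]
ft_force: [5.4, 0.9, 4.4]
grip_width: 0.0001
```

```bash
python3 -c "
from h import *
heel()"
```

```text
9.1 [0.5599 0.1012 0.1813] F [5.3849 0.8551 4.3979] w 0.0001
tip [ -1.8948  84.9544 172.3475] heel [-10.8761  84.9964 165.9966] Fu [5.4, 1.0, 4.4]
```

>>> servo_tool(commands=[{"linear": [-0.6, 0, 0.8], "gripper": -1, "angular": [0, 0, 0]}, {"linear": [-0.9, 0, 1.2], "gripper": -1, "angular": [0, 0, 0]}, {"linear": [-1.7, 0, 0.6], "gripper": -1, "angular": [0, 0, 0]}, {"linear": [-2.5, 0, 0.1], "gripper": -1, "angular": [0, 0, 0]}])

```text
time_s: 9.5
position: [0.5582, 0.1012, 0.1805]
tool_rot: [[0.815, -0.036, 0.578], [-0.03, -0.999, -0.02], [0.579, -0.001, -0.815]]
ft_force: [3.6, 0.2, 10.1]
grip_width: -0.0001
```

```bash
python3 -c "
from h import *
heel()"
```

```text
9.5 [0.5582 0.1012 0.1805] F [ 3.6341  0.2353 10.1156] w -0.0001
tip [ -3.5455  84.9405 171.5304] heel [-12.5159  84.982  165.1639] Fu [3.6, 0.4, 10.1]
```

>>> servo_tool(commands=[{"linear": [-0.9, 0, -0.45], "gripper": -1, "angular": [0, 0, 0]}, {"linear": [-1.8, 0, -0.9], "gripper": -1, "angular": [0, 0, 0]}, {"linear": [-2.7, 0, -1.3], "gripper": -1, "angular": [0, 0, 0]}, {"linear": [-3.6, 0, -1.8], "gripper": -1, "angular": [0, 0, 0]}])

```text
time_s: 9.9
position: [0.5543, 0.1014, 0.1798]
tool_rot: [[0.815, -0.036, 0.578], [-0.03, -0.999, -0.02], [0.579, -0.001, -0.816]]
ft_force: [3.7, 0.2, 7.9]
grip_width: -0.0003
```

```bash
python3 -c "
from h import *
heel()
snap('top','top3',(190,120,180,120),4)"
```

```text
9.9 [0.5543 0.1014 0.1798] F [3.6516 0.2485 7.8852] w -0.0003
tip [ -7.507   84.9743 170.8285] heel [-16.4785  85.0158 164.4637] Fu [3.6, 0.4, 7.9]
```

View pics/top3.png

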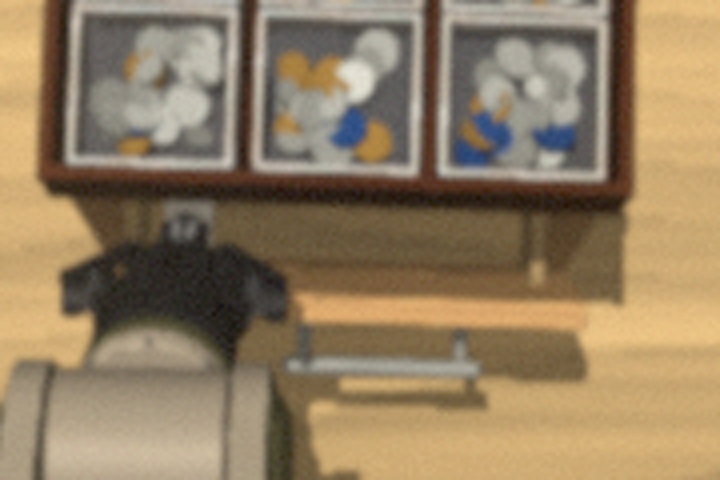

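>>> servo_tool(commands=[{"linear": [-1.5, 0, -0.4], "gripper": -1, "angular": [0, 0, 0]}, {"linear": [-2.9, 0, -1.0], "gripper": -1, "angular": [0, 0, 0]}, {"linear": [-4.3, 0, -1.6], "gripper": -1, "angular": [0, 0, 0]}, {"linear": [-5.7, 0, -2.2], "gripper": -1, "angular": [0, 0, 0]}, {"linear": [-7.1, 0, -2.8], "gripper": -1, "angular": [0, 0, 0]}, {"linear": [-8.5, 0, -3.4], "gripper": -1, "angular": [0, 0, 0]}])

```text
time_s: 10.55
position: [0.5453, 0.1017, 0.1777]
tool_rot: [[0.815, -0.036, 0.578], [-0.03, -0.999, -0.02], [0.579, -0.001, -0.816]]
ft_force: [2.7, 1.3, 9.3]
grip_width: 0.0001
```

```bash
python3 -c "
from h import *
heel()"
```

```text
10.55 [0.5453 0.1017 0.1777] F [2.6895 1.3094 9.329 ] w 0.0001
tip [-16.5057  85.0276 168.7172] heel [-25.4775  85.0688 162.3529] Fu [2.6, 1.4, 9.3]
```

```bash
python3 -c "
from h import *
s=env.observe(); R=np.array(s['tool_rot'])
p=np.array([-25.5,132.4])
for d in np.arange(.025,.43,.025):
    c,t=np.cos(d),np.sin(d); q=np.array([p[0]*c-p[1]*t,p[0]*t+p[1]*c])-p
    print(round(d,3),np.round(R.T@(q[0]*ux+q[1]*uz),1),q.round(1))"
```

```text
0.025 [-3.1  0.  -1.4] [-3.3 -0.7]
0.05 [-6.2  0.  -2.6] [-6.6 -1.4]
0.075 [-9.4  0.  -3.8] [-9.8 -2.3]
0.1 [-12.5   0.1  -5. ] [-13.1  -3.2]
0.125 [-15.7   0.1  -6. ] [-16.3  -4.2]
0.15 [-19.    0.1  -7. ] [-19.5  -5.3]
0.175 [-22.2   0.1  -7.8] [-22.7  -6.5]
0.2 [-25.5   0.1  -8.6] [-25.8  -7.7]
0.225 [-28.8   0.1  -9.4] [-28.9  -9. ]
0.25 [-32.1   0.1 -10. ] [-32.  -10.4]
0.275 [-35.4   0.1 -10.5] [-35.  -11.9]
0.3 [-38.8   0.2 -11. ] [-38.  -13.4]
0.325 [-42.1   0.2 -11.4] [-40.9 -15.1]
0.35 [-45.5   0.2 -11.7] [-43.9 -16.8]
0.375 [-48.8   0.2 -11.9] [-46.7 -18.5]
0.4 [-52.2   0.2 -12. ] [-49.5 -20.4]
0.425 [-55.6   0.2 -12.1] [-52.3 -22.3]
```

>>> servo_tool(commands=[{"linear": [-1.6, 0, -0.6], "gripper": -1, "angular": [0, 0, 0]}, {"linear": [-3.1, 0, -1.3], "gripper": -1, "angular": [0, 0, 0]}, {"linear": [-6.2, 0, -2.5], "gripper": -1, "angular": [0, 0, 0]}, {"linear": [-9.4, 0, -3.7], "gripper": -1, "angular": [0, 0, 0]}, {"linear": [-12.5, 0, -4.9], "gripper": -1, "angular": [0, 0, 0]}, {"linear": [-15.7, 0, -5.9], "gripper": -1, "angular": [0, 0, 0]}, {"linear": [-19, 0, -6.9], "gripper": -1, "angular": [0, 0, 0]}])

```text
time_s: 11.25
position: [0.5254, 0.1025, 0.1721]
tool_rot: [[0.816, -0.036, 0.577], [-0.03, -0.999, -0.02], [0.578, -0.001, -0.816]]
ft_force: [1.4, 0.7, 8.6]
grip_width: -0.0003
```

```bash
python3 -c "
from h import *
heel()
snap('top','top4',(190,120,180,120),4)"
```

```text
11.25 [0.5254 0.1025 0.1721] F [1.387  0.7277 8.6385] w -0.0003
tip [-36.4504  85.1392 163.104 ] heel [-45.4292  85.1793 156.7495] Fu [1.4, 0.8, 8.6]
```

View pics/top4.png

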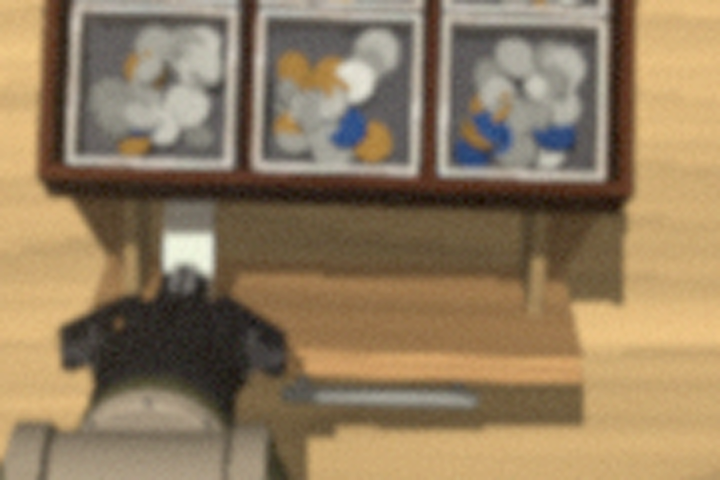

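>>> servo_tool(commands=[{"linear": [-3.2, 0, -0.9], "gripper": -1, "angular": [0, 0, 0]}, {"linear": [-6.5, 0, -1.7], "gripper": -1, "angular": [0, 0, 0]}, {"linear": [-9.8, 0, -2.5], "gripper": -1, "angular": [0, 0, 0]}, {"linear": [-13.1, 0, -3.1], "gripper": -1, "angular": [0, 0, 0]}, {"linear": [-16.4, 0, -3.6], "gripper": -1, "angular": [0, 0, 0]}, {"linear": [-19.8, 0, -4.1], "gripper": -1, "angular": [0, 0, 0]}, {"linear": [-23.1, 0, -4.5], "gripper": -1, "angular": [0, 0, 0]}, {"linear": [-26.5, 0, -4.8], "gripper": -1, "angular": [0, 0, 0]}])

```text
time_s: 12.1
position: [0.5002, 0.1035, 0.1602]
tool_rot: [[0.817, -0.036, 0.576], [-0.03, -0.999, -0.02], [0.576, -0.001, -0.817]]
ft_force: [-1.9, 0.9, 9.0]
grip_width: -0.0
```

```bash
python3 -c "
from h import *
heel()"
```

```text
12.1 [0.5002 0.1035 0.1602] F [-1.8721  0.947   9.006 ] w -0.0
tip [-61.621   85.2857 151.2156] heel [-70.6124  85.3248 144.8789] Fu [-1.9, 0.9, 9.0]
```

>>> servo_tool(commands=[{"linear": [-3.3, 0, -0.2], "gripper": -1, "angular": [0, 0, 0]}, {"linear": [-6.7, 0, -0.3], "gripper": -1, "angular": [0, 0, 0]}, {"linear": [-10, 0, -0.2], "gripper": -1, "angular": [0, 0, 0]}])

```text
time_s: 12.4
position: [0.4938, 0.1036, 0.156]
tool_rot: [[0.814, -0.036, 0.58], [-0.03, -0.999, -0.02], [0.58, -0.001, -0.814]]
ft_force: [7.0, -0.9, 14.8]
grip_width: -0.0002
```

```bash
python3 -c "
from h import *
heel()"
```

```text
12.4 [0.4938 0.1036 0.156 ] F [ 7.0193 -0.9166 14.7583] w -0.0002
tip [-68.0034  85.2081 147.0093] heel [-76.9603  85.2488 140.6241] Fu [7.0, -0.7, 14.8]
```

>>> servo_tool(commands=[{"linear": [4, 0, 0], "gripper": -1, "angular": [0, 0, 0]}, {"linear": [5, 0, -15], "gripper": -1, "angular": [0, 0, 0]}, {"linear": [5, 0, -40], "gripper": -1, "angular": [0, 0, 0]}, {"linear": [5, 0, -70], "gripper": -1, "angular": [0, 0, 0]}, {"linear": [0, -20, -110], "gripper": 0.2, "angular": [0, 0, 0]}, {"linear": [-10, -50, -130], "gripper": 1, "angular": [0, -6, 0]}])

```text
time_s: 13.0
position: [0.4075, 0.1559, 0.2552]
tool_rot: [[0.875, -0.039, 0.482], [-0.034, -0.999, -0.019], [0.483, -0.0, -0.876]]
ft_force: [0.3, 0.9, -0.3]
grip_width: 0.0282
```

```bash
python3 -c "
from h import *
heel()
pts=[uw(*bp(0,y,160,.75)) for y in (-146,85,146)]+[uw(*bp(50,0,8,.75))]
snap('top','top5',(190,100,180,140),4,pts); snap('side','side5',(110,120,200,190),3,pts)
ps={n:env.get_image(n) for n in('side','top')}
c=lambda u,v,o:(u/3.5+o[0],v/3.5+o[1])
a=c(113,239,(240,300)); b=c(85,94,(110,195))
print(ray(ps['side'],a[0]-.67,a[1]-.98,.12),ray(ps['top'],b[0]-1,b[1]+.54,.12))
go(np.array([.461,.349,.20]),rot(0))
"
```

```text
13.0 [0.4075 0.1559 0.2552] F [ 0.31    0.8662 -0.3079] w 0.0282
tip [-157.0031  134.6906  245.6144] heel [-166.6357  134.7565  240.3032] Fu [0.3, 0.9, -0.3]
[0.4619 0.3488 0.12  ] [0.4613 0.3491 0.12  ]
lin [  12.4 -193.7   68.8] ang [ -0.02 -29.01  -0.11] dist 206 29.0
```

View pics/top5.png

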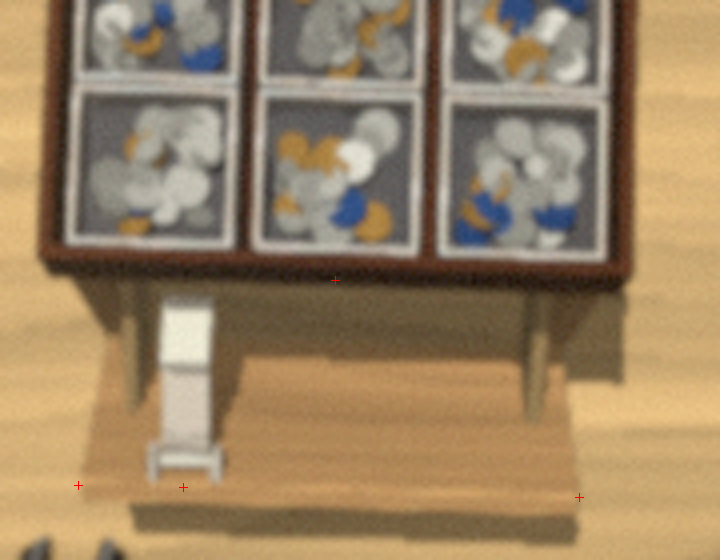

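View pics/side5.png

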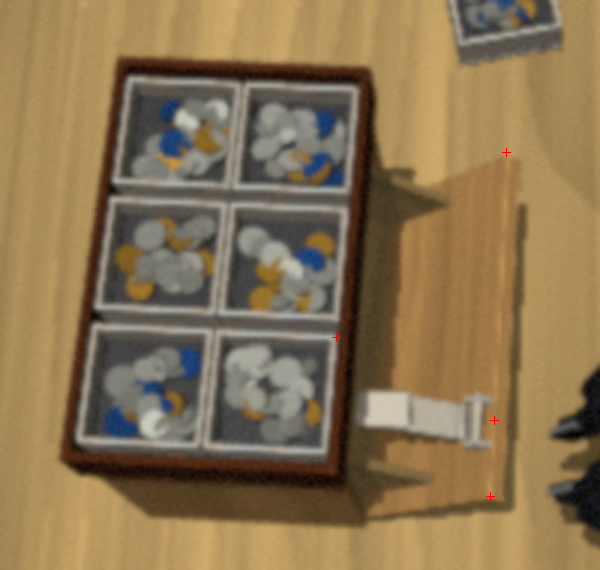

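>>> servo_tool(commands=[{"linear": [0, -30, 0], "angular": [0, -6, 0], "gripper": 1}, {"linear": [2, -65, 5], "angular": [0, -12, 0], "gripper": 1}, {"linear": [4, -105, 10], "angular": [0, -18, 0], "gripper": 1}, {"linear": [8, -145, 30], "angular": [0, -24, 0], "gripper": 1}, {"linear": [12, -180, 50], "angular": [0, -29, 0], "gripper": 1}, {"linear": [12.4, -193.7, 68], "angular": [0, -29, -0.1], "gripper": 1}, {"linear": [12.4, -193.7, 68], "angular": [0, -29, -0.1], "gripper": 1}, {"linear": [12.4, -193.7, 68], "angular": [0, -29, -0.1], "gripper": 1}])

```text
time_s: 14.0
position: [0.4613, 0.3474, 0.2]
tool_rot: [[0.999, -0.035, -0.002], [-0.035, -0.999, -0.0], [-0.002, 0.001, -1.0]]
ft_force: [-0.4, 0.0, -0.4]
grip_width: 0.0853
```

```bash
python3 -c "
from h import *
st(); go(np.array([.4616,.349,.094]),rot(0))
snap('side','side6',(200,300,160,110),4,[[.4616,.349,.12]]); 
"
```

```text
14.0 [0.4613 0.3474 0.2   ] F [-0.4218  0.0011 -0.4113] w 0.0853
lin [  0.5  -1.7 106. ] ang [ 0.03  0.12 -0.17] dist 106 0.2
```

View pics/side6.png

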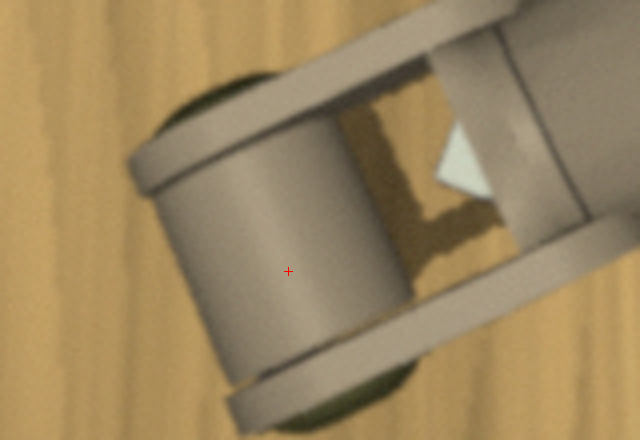

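>>> servo_tool(commands=[{"linear": [0.5, -1.7, 25], "angular": [0, 0, 0], "gripper": 1}, {"linear": [0.5, -1.7, 50], "angular": [0, 0, 0], "gripper": 1}, {"linear": [0.5, -1.7, 68], "angular": [0, 0, 0], "gripper": 1}, {"linear": [0.5, -1.7, 82], "angular": [0, 0, 0], "gripper": 1}, {"linear": [0.5, -1.7, 95], "angular": [0, 0, 0], "gripper": 1}, {"linear": [0.5, -1.7, 106], "angular": [0, 0, 0], "gripper": 1}, {"linear": [0.5, -1.7, 106], "angular": [0, 0, 0], "gripper": 1}])

```text
time_s: 14.75
position: [0.4614, 0.3494, 0.0947]
tool_rot: [[0.999, -0.035, -0.001], [-0.035, -0.999, 0.0], [-0.001, 0.0, -1.0]]
ft_force: [0.0, 0.0, 0.1]
grip_width: 0.0854
```

>>> servo_tool(commands=[{"linear": [0, 0, 0], "angular": [0, 0, 0], "gripper": -0.2}, {"linear": [0, 0, 0], "angular": [0, 0, 0], "gripper": -0.2}, {"linear": [0, 0, 0], "angular": [0, 0, 0], "gripper": -0.2}, {"linear": [0, 0, 0], "angular": [0, 0, 0], "gripper": -0.2}, {"linear": [0, 0, 0], "angular": [0, 0, 0], "gripper": -0.2}], force=50)

```text
time_s: 15.25
position: [0.4623, 0.3502, 0.0964]
tool_rot: [[0.999, -0.034, 0.002], [-0.034, -0.999, 0.001], [0.002, -0.001, -1.0]]
ft_force: [-0.8, -2.3, 5.9]
grip_width: 0.054
```

>>> servo_tool(commands=[{"linear": [0, 0, -5], "angular": [0, 0, 0], "gripper": -0.2}, {"linear": [0, 0, -20], "angular": [0, 0, 0], "gripper": -0.2}, {"linear": [0, 0, -45], "angular": [0, 0, 0], "gripper": -0.2}, {"linear": [0, 0, -80], "angular": [0, 0, 0], "gripper": -0.2}, {"linear": [0, 0, -110], "angular": [0, 0, 0], "gripper": -0.2}, {"linear": [0, 0, -130], "angular": [0, 0, 0], "gripper": -0.2}, {"linear": [0, 0, -130], "angular": [0, 0, 0], "gripper": -0.2}])

```text
time_s: 15.95
position: [0.4625, 0.3507, 0.228]
tool_rot: [[0.999, -0.034, 0.005], [-0.034, -0.999, 0.003], [0.005, -0.003, -1.0]]
ft_force: [0.3, 0.0, -4.0]
grip_width: 0.0541
```

Run:
```python
from h import *
s=st(); R=rot(43)
# TCP height above jar bottom
h=102-8+1.5
for bx,by,bz in ((42,5,8+110),(42,5,8+45),(42,5,8+4)):
    u=bp(bx,by,bz+h,.75); print(u,uw(*u)); go(uw(*u),R)
```

```text
15.95 [0.4625 0.3507 0.228 ] F [ 0.3213  0.0032 -4.0398] w 0.0541
[-114.7989    5.      214.8444] [0.4508 0.0247 0.2148]
lin [ -0.6 326.2  12.1] ang [-0.14 42.72 -0.17] dist 326 42.7
[-70.4924   5.     167.2846] [0.4951 0.0233 0.1673]
lin [ 43.5 326.3  59.9] ang [-0.14 42.72 -0.17] dist 335 42.7
[-42.5452   5.     137.2854] [0.523  0.0224 0.1373]
lin [ 71.3 326.4  90. ] ang [-0.14 42.72 -0.17] dist 346 42.7
```

Run:
```python
from h import *
go(uw(-169,5,273),rot(43)); go(uw(-169,5,273),rot(43),uw(-115,5,215),rot(43));print(uw(-169,5,273))
```

```text
lin [-54.5 326.1 -46.3] ang [-0.14 42.72 -0.17] dist 334 42.7
lin [  0.1   0.  -79.2] ang [0. 0. 0.] dist 79 0.0
[0.3967 0.0265 0.273 ]
```

>>> servo_tool(commands=[{"linear": [-10, 10, -20], "angular": [0, 2, 0], "gripper": -0.2}, {"linear": [-22, 35, -40], "angular": [0, 6, 0], "gripper": -0.2}, {"linear": [-34, 65, -55], "angular": [0, 11, 0], "gripper": -0.2}, {"linear": [-44, 100, -60], "angular": [0, 16, 0], "gripper": -0.2}, {"linear": [-54, 135, -60], "angular": [0, 21, 0], "gripper": -0.2}, {"linear": [-54, 170, -60], "angular": [0, 26, 0], "gripper": -0.2}, {"linear": [-54, 205, -60], "angular": [0, 31, 0], "gripper": -0.2}, {"linear": [-54, 240, -58], "angular": [0, 36, 0], "gripper": -0.2}, {"linear": [-54, 275, -54], "angular": [0, 40, 0], "gripper": -0.2}, {"linear": [-54, 305, -50], "angular": [0, 42.7, -0.2], "gripper": -0.2}, {"linear": [-54, 321, -46], "angular": [0, 42.7, -0.2], "gripper": -0.2}, {"linear": [-54.5, 326, -46], "angular": [0, 42.7, -0.2], "gripper": -0.2}, {"linear": [-54.5, 326, -46], "angular": [0, 42.7, -0.2], "gripper": -0.2}])

```text
time_s: 17.25
position: [0.3953, 0.0254, 0.2695]
tool_rot: [[0.737, -0.034, 0.676], [-0.026, -0.999, -0.023], [0.676, -0.0, -0.737]]
ft_force: [-0.2, 0.4, -3.3]
grip_width: 0.0541
```

Run:
```python
from h import *
s=st(); R=np.array(s["tool_rot"]);P=np.array(s["position"]); print(wu(P),np.degrees(np.arccos(-R[2,2])))
h=95.5
pts=[P+R[:,2]*h/1000, P+R[:,2]*(h-120)/1000]
snap('top','top7',(190,100,180,140),4,pts); snap('side','side7',(190,120,180,160),4,pts)
for bz in (8+110,8+45,8+4):
    go(uw(*bp(42,5,bz+h,.75)),rot(43))
```

```text
17.25 [0.3953 0.0254 0.2695] F [-0.2025  0.4403 -3.3407] w 0.0541
[-170.2979    3.8792  269.4772] 42.52618549810203
lin [ 3.2  0.1 78. ] ang [-0.03  0.41  0.03] dist 78 0.4
lin [  3.6   0.1 143. ] ang [-0.03  0.41  0.03] dist 143 0.4
lin [  3.9   0.2 184. ] ang [-0.03  0.41  0.03] dist 184 0.4
```

View pics/top7.png

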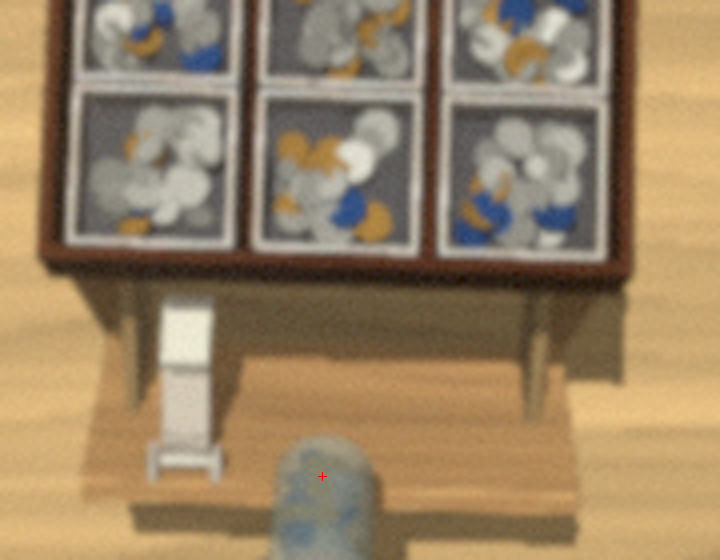

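View pics/side7.png

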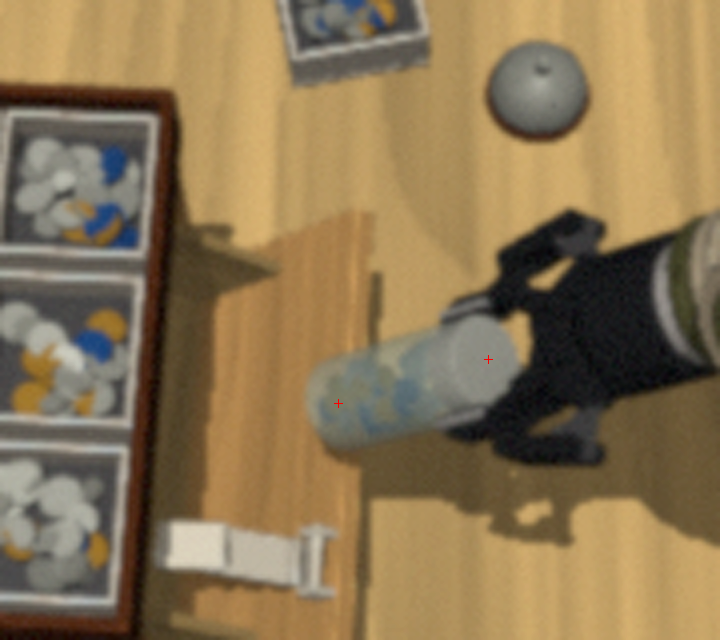

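>>> servo_tool(commands=[{"linear": [1, 0, 20], "angular": [0, 0.2, 0], "gripper": -0.2}, {"linear": [3, 0, 45], "angular": [0, 0.4, 0], "gripper": -0.2}, {"linear": [3.3, 0, 75], "angular": [0, 0.4, 0], "gripper": -0.2}, {"linear": [3.5, 0, 105], "angular": [0, 0.4, 0], "gripper": -0.2}, {"linear": [3.6, 0, 130], "angular": [0, 0.4, 0], "gripper": -0.2}, {"linear": [3.7, 0, 150], "angular": [0, 0.4, 0], "gripper": -0.2}, {"linear": [3.8, 0, 165], "angular": [0, 0.4, 0], "gripper": -0.2}, {"linear": [3.9, 0, 174], "angular": [0, 0.4, 0], "gripper": -0.2}, {"linear": [3.9, 0, 180], "angular": [0, 0.4, 0], "gripper": -0.2}, {"linear": [3.9, 0, 180], "angular": [0, 0.4, 0], "gripper": -0.2}])

```text
time_s: 18.35
position: [0.521, 0.0208, 0.1417]
tool_rot: [[0.732, -0.026, 0.681], [-0.022, -1.0, -0.015], [0.681, -0.003, -0.732]]
ft_force: [-1.1, 0.1, -2.8]
grip_width: 0.0542
```

```bash
cat >> h.py <<'E'
def binst(th=.75,h=95.5):
    s=st(); R=np.array(s["tool_rot"]);P=np.array(s["position"]);u=wu(P); print(u,"bin xz",ub(u[0],u[2],th),"bottom z",ub(u[0],u[2],th)[1]-h,"slant",np.degrees(np.arccos(-R[2,2])),"Ftool",R.T@np.array(s["ft_force"]))
E
python3 - <<'E'
from h import *
binst()
E
```

```text
18.35 [0.521  0.0208 0.1417] F [-1.1346  0.0965 -2.7515] w 0.0542
[-44.556    3.3545 141.7112] bin xz [ 43.5456 112.109 ] bottom z 16.6089833923603 slant 42.95034292455309 Ftool [-2.707  -0.0572  1.2396]
```

>>> servo_tool(commands=[{"linear": [-3, 0, 2], "angular": [0, 0, 0], "gripper": -0.2}, {"linear": [-6, 0, 4], "angular": [0, 0, 0], "gripper": -0.2}, {"linear": [-9, 0, 6], "angular": [0, 0, 0], "gripper": -0.2}, {"linear": [-11, 0, 7], "angular": [0, 0, 0], "gripper": -0.2}, {"linear": [-12, 0, 7.5], "angular": [0, 0, 0], "gripper": -0.2}, {"linear": [-12, 0, 7.5], "angular": [0, 0, 0], "gripper": -0.2}])

```text
time_s: 18.95
position: [0.5166, 0.0194, 0.1289]
tool_rot: [[0.73, -0.026, 0.683], [-0.022, -1.0, -0.014], [0.683, -0.005, -0.731]]
ft_force: [0.6, 0.5, -2.9]
grip_width: 0.054
```

Run:
```python
from h import *
binst()
```

```text
18.95 [0.5166 0.0194 0.1289] F [ 0.6245  0.4542 -2.8541] w 0.054
[-48.8538   1.8125 128.8891] bin xz [ 31.6609 105.6566] bottom z 10.15664500922847 slant 43.05162701251469 Ftool [-1.502  -0.4567  2.5055]
```

Step down to contact gently, then to the front.

>>> servo_tool(commands=[{"linear": [-0.5, 0, 1], "angular": [0, 0, 0], "gripper": -0.2}, {"linear": [-1, 0, 2], "angular": [0, 0, 0], "gripper": -0.2}, {"linear": [-1.5, 0, 2], "angular": [0, 0, 0], "gripper": -0.2}])

```text
time_s: 19.25
position: [0.5171, 0.0189, 0.1265]
tool_rot: [[0.73, -0.026, 0.683], [-0.022, -1.0, -0.014], [0.683, -0.005, -0.73]]
ft_force: [0.5, 0.3, -1.9]
grip_width: 0.0541
```

Run:
```python
from h import *
binst()
```

```text
19.25 [0.5171 0.0189 0.1265] F [ 0.4716  0.2539 -1.8985] w 0.0541
[-48.32     1.3764 126.5165] bin xz [ 30.4342 103.5568] bottom z 8.056797722301326 slant 43.08827317265501 Ftool [-0.9583 -0.257   1.7049]
```

>>> servo_tool(commands=[{"linear": [-1, 0, 0.5], "angular": [0, 0, 0], "gripper": -0.2}, {"linear": [-2, 0, 1], "angular": [0, 0, 0], "gripper": -0.2}, {"linear": [-2, 0, 1.5], "angular": [0, 0, 0], "gripper": -0.2}])

```text
time_s: 19.55
position: [0.5169, 0.019, 0.126]
tool_rot: [[0.727, -0.026, 0.686], [-0.022, -1.0, -0.015], [0.686, -0.005, -0.727]]
ft_force: [-20.0, -1.1, 28.8]
grip_width: 0.0541
```

Run:
```python
from h import *
binst()
```

```text
19.55 [0.5169 0.019  0.126 ] F [-20.0141  -1.1493  28.7568] w 0.0541
[-48.5531   1.4143 125.9916] bin xz [ 29.9058 103.3317] bottom z 7.831656013414914 slant 43.32673457304948 Ftool [  5.2039   1.5391 -34.6322]
```

>>> servo_tool(commands=[{"linear": [0, 0, -1], "angular": [0, 0, 0], "gripper": -0.2}, {"linear": [0, 0, -1.2], "angular": [0, 0, 0], "gripper": -0.2}])

```text
time_s: 19.75
position: [0.5158, 0.0189, 0.1251]
tool_rot: [[0.73, -0.026, 0.683], [-0.022, -1.0, -0.015], [0.683, -0.005, -0.73]]
ft_force: [-4.0, 0.2, 2.0]
grip_width: 0.0539
```

Run:
```python
from h import *
binst()
snap('top','top8',(190,100,180,140),4); snap('side','side8',(150,120,180,160),4)
```

```text
19.75 [0.5158 0.0189 0.1251] F [-4.0426  0.2249  2.0431] w 0.0539
[-49.7143   1.2518 125.1279] bin xz [ 28.4675 103.4912] bottom z 7.991204131220954 slant 43.10019960330827 Ftool [-1.5595 -0.1279 -4.2566]
```

View pics/side8.png

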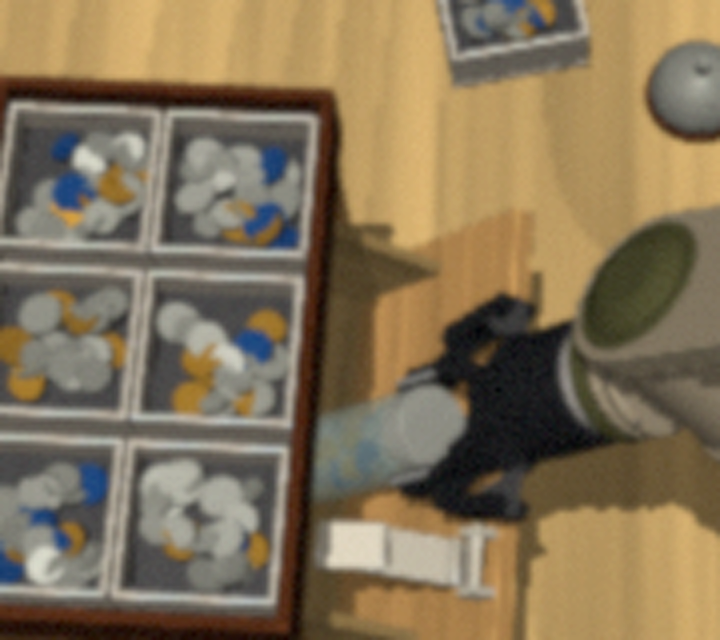

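>>> servo_tool(commands=[{"linear": [0, 0, 0], "angular": [0, 0, 0], "gripper": 0.4}, {"linear": [0, 0, 0], "angular": [0, 0, 0], "gripper": 0.6}, {"linear": [0, 0, 0], "angular": [0, 0, 0], "gripper": 0.6}])

```text
time_s: 20.15
position: [0.5161, 0.0189, 0.1249]
tool_rot: [[0.73, -0.026, 0.683], [-0.022, -1.0, -0.014], [0.683, -0.005, -0.73]]
ft_force: [0.6, -0.5, 1.0]
grip_width: 0.0686
```

>>> servo_tool(commands=[{"linear": [0, 0, -5], "angular": [0, 0, 0], "gripper": 0.6}, {"linear": [1, 0, -15], "angular": [0, 0, 0], "gripper": 0.6}, {"linear": [1, 0, -30], "angular": [0, 0, 0], "gripper": 0.6}, {"linear": [1, 0, -50], "angular": [0, 0, 0], "gripper": 0.6}, {"linear": [0, 0, -80], "angular": [0, 0, 0], "gripper": 0.6}, {"linear": [0, 0, -120], "angular": [0, 0, 0], "gripper": 0.6}, {"linear": [0, 0, -160], "angular": [0, 0, 0], "gripper": 0.6}])

```text
time_s: 20.85
position: [0.4053, 0.0211, 0.2421]
tool_rot: [[0.732, -0.027, 0.681], [-0.023, -1.0, -0.015], [0.681, -0.004, -0.732]]
ft_force: [0.8, 0.0, 0.3]
grip_width: 0.0686
```

Run:
```python
from h import *
binst()
pts=[uw(*bp(28.5,1,128,.75)),uw(*bp(0,85,160,.75))]
snap('top','top9',(190,100,180,140),4,pts); snap('side','side9',(150,120,180,160),4,pts)
```

```text
20.85 [0.4053 0.0211 0.2421] F [0.7842 0.0074 0.2859] w 0.0686
[-160.1913   -0.0569  242.0688] bin xz [ 27.3441 264.361 ] bottom z 168.86099299949854 slant 42.92931810005975 Ftool [ 0.7685 -0.0297  0.3245]
```

View pics/side9.png

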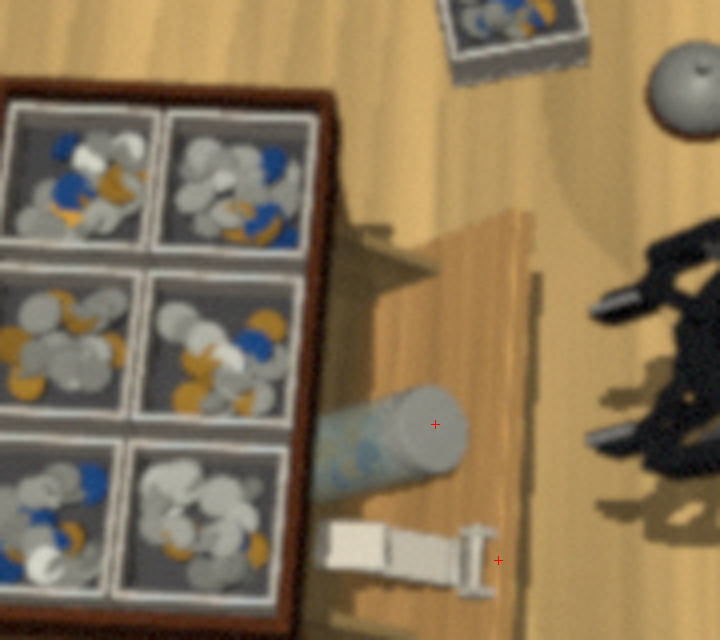

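View pics/top9.png

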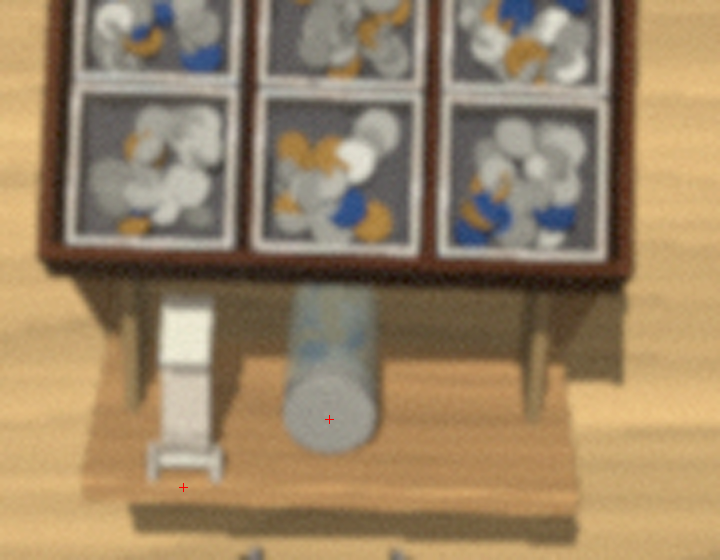

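```bash
cat >> h.py <<'E'
AL=40
def C2T(x,y,z,al=AL):
    R=rot(al); return uw(x,y,z)-.011*R[:,0]-.011*R[:,2],R
def fc():
    s=st(); R=np.array(s["tool_rot"]); P=np.array(s["position"])+.011*R[:,2]+.011*R[:,0]; print("C",wu(P),"Fu",[round(float(np.array(s["ft_force"])@a),1) for a in (ux,uy,uz)],"slant",np.degrees(np.arccos(-R[2,2])))
E
python3 - <<'E'
from h import *
go(*C2T(-176,70,174)); go(*C2T(-112,70,97)); print(C2T(-176,70,174)[0])
go(*C2T(-112,70,97),*C2T(-176,70,174));
E
```

```text
lin [-70.5 -69.9  29.8] ang [-0.29 -3.49  0.2 ] dist 104 3.5
lin [-77.1 -69.4 129.7] ang [-0.29 -3.49  0.2 ] dist 166 3.5
[0.3763 0.0922 0.1754]
lin [ -0.5   0.  100.1] ang [0. 0. 0.] dist 100 0.0
```

>>> servo_tool(commands=[{"linear": [-30, 0, -10], "angular": [0, -1, 0], "gripper": -1}, {"linear": [-60, -20, -5], "angular": [0, -2, 0], "gripper": -1}, {"linear": [-72, -50, 5], "angular": [0, -3.5, 0], "gripper": -1}, {"linear": [-76, -70, 20], "angular": [0, -3.5, 0], "gripper": -1}, {"linear": [-77, -70, 50], "angular": [0, -3.5, 0], "gripper": -1}, {"linear": [-77, -70, 85], "angular": [0, -3.5, 0], "gripper": -1}, {"linear": [-77, -70, 115], "angular": [0, -3.5, 0], "gripper": -1}, {"linear": [-77, -70, 130], "angular": [0, -3.5, 0], "gripper": -1}, {"linear": [-77, -70, 130], "angular": [0, -3.5, 0], "gripper": -1}])

```text
time_s: 21.85
position: [0.4276, 0.0939, 0.1335]
tool_rot: [[0.783, 0.024, 0.621], [-0.023, -0.997, 0.068], [0.621, -0.068, -0.781]]
ft_force: [-0.4, 0.2, -0.1]
grip_width: -0.0003
```

Run:
```python
from h import *
fc()
s=env.observe();R=np.array(s["tool_rot"]);P=np.array(s["position"])
C0=wu(P+.011*R[:,2]+.011*R[:,0])
for th in np.arange(.75,-.01,-.05):
    u=bp(-16,70,125,th); d=u-C0; print(round(th,2),u.round(0),np.round(R.T@(d[0]*ux+d[2]*uz),1))
snap('side','side10',(150,120,180,160),4)
```

```text
21.85 [0.4276 0.0939 0.1335] F [-0.3815  0.1726 -0.0977] w -0.0003
C [-124.8006   74.4128  131.7837] Fu [-0.4, 0.2, -0.1] slant 38.69321525572954
0.75 [-97.  70. 111.] [ 8.7  3.  33.8]
0.7 [-93.  70. 115.] [14.9  2.9 32.7]
0.65 [-88.  70. 120.] [21.1  2.9 31.9]
0.6 [-84.  70. 124.] [27.4  2.8 31.4]
0.55 [-79.  70. 128.] [33.7  2.8 31.2]
0.5 [-74.  70. 132.] [40.   2.9 31.3]
0.45 [-69.  70. 136.] [46.3  2.9 31.7]
0.4 [-63.  70. 139.] [52.5  3.  32.4]
0.35 [-58.  70. 142.] [58.7  3.1 33.5]
0.3 [-52.  70. 145.] [64.9  3.2 34.8]
0.25 [-46.  70. 147.] [71.   3.4 36.5]
0.2 [-41.  70. 149.] [76.9  3.6 38.5]
0.15 [-35.  70. 151.] [82.8  3.8 40.7]
0.1 [-28.  70. 153.] [88.6  4.  43.3]
0.05 [-22.  70. 154.] [94.2  4.3 46.1]
-0.0 [-16.  70. 155.] [99.7  4.6 49.2]
```

View pics/side10.png

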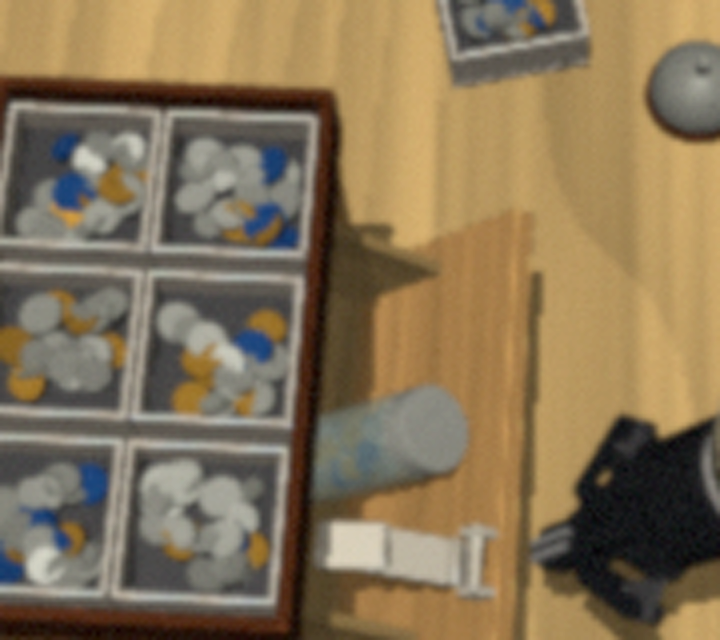

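Run:
```python
from h import *
s=env.observe(); print(np.array(s["q"]))
s=env.observe();R=np.array(s["tool_rot"]);P=np.array(s["position"])
go(*C2T(-124,70,126,34));go(*C2T(-126,70,120,30))
```

```text
[ -8.6126  11.2923 127.3295  69.0275   9.9913  15.825 ]
lin [-2.   4.3  3.5] ang [-5.14 -4.45  0.28] dist 6 6.8
lin [-6.4  4.5  6.3] ang [-5.14 -8.44  0.46] dist 10 9.9
```

>>> servo_tool(commands=[{"linear": [-5, 3, 0], "angular": [-3, -5, 0], "gripper": -1}, {"linear": [-6, 4.5, 6], "angular": [-5, -8.5, 0.5], "gripper": -1}, {"linear": [-6, 4.5, 6], "angular": [-5, -8.5, 0.5], "gripper": -1}, {"linear": [-6, 4.5, 6], "angular": [-5, -8.5, 0.5], "gripper": -1}])

```text
time_s: 22.3
position: [0.4249, 0.0976, 0.1262]
tool_rot: [[0.853, -0.001, 0.522], [-0.021, -0.999, 0.033], [0.522, -0.039, -0.852]]
ft_force: [0.8, -0.1, -1.1]
grip_width: 0.0001
```

Run:
```python
from h import *
fc(); s=env.observe(); print(np.array(s["q"]))
go(*C2T(-126,70,115,30))
```

```text
22.3 [0.4249 0.0976 0.1262] F [ 0.7511 -0.0806 -1.0676] w 0.0001
C [-127.928    77.6417  122.5238] Fu [0.8, -0.1, -1.1] slant 31.542841739596756
[ -5.4894  11.7152 122.923   18.7071  14.8936  68.3963]
lin [-2.   7.4  6.8] ang [-2.83 -1.44  0.41] dist 10 3.2
```

>>> servo_tool(commands=[{"linear": [-2, 7.4, 6.8], "angular": [-2.8, -1.4, 0.4], "gripper": -1}, {"linear": [-2, 7.4, 6.8], "angular": [-2.8, -1.4, 0.4], "gripper": -1}, {"linear": [-2, 7.4, 6.8], "angular": [-2.8, -1.4, 0.4], "gripper": -1}])

```text
time_s: 22.6
position: [0.4269, 0.0909, 0.1191]
tool_rot: [[0.865, -0.03, 0.502], [-0.027, -1.0, -0.014], [0.502, -0.002, -0.865]]
ft_force: [-0.1, -0.3, 0.3]
grip_width: -0.0002
```

Run:
```python
from h import *
fc(); s=env.observe(); print(np.array(s["q"]))
s=env.observe();R=np.array(s["tool_rot"]);P=np.array(s["position"])
C0=wu(P+.011*R[:,2]+.011*R[:,0])
a=np.radians(30)
for th in np.arange(.75,-.01,-.05):
    # finger side or corner contact: keep C at bin z zb on face; if tool steeper than face, top corner governs
    u=bp(-16,70,130,th)
    k=bp(-16,70,160,th) # top corner; face line x at height k: C.x -tan(a)*(k.z-C.z)
    cx=k[0]+np.tan(a)*(k[2]-u[2]); 
    x=min(u[0],cx); d=np.array([x-C0[0],0,u[2]-C0[2]]); print(round(th,2),round(x),u.round(0),np.round(R.T@(d[0]*ux+d[2]*uz),1))
```

```text
22.6 [0.4269 0.0909 0.1191] F [-0.1312 -0.3327  0.3132] w -0.0002
C [-125.7982   70.42    115.0978] Fu [-0.1, -0.3, 0.3] slant 30.114700377747386
[ -4.4403  12.958  122.1453   5.61    14.8813  82.2955]
0.75 -108 [-100.   70.  114.] [14.9  0.   9.6]
0.7 -102 [-96.  70. 119.] [22.5  0.   8.4]
0.65 -96 [-91.  70. 124.] [30.3  0.   7.5]
0.6 -89 [-87.  70. 128.] [38.2  0.   7. ]
0.55 -83 [-82.  70. 132.] [46.2  0.1  6.7]
0.5 -76 [-76.  70. 136.] [53.5  0.1  6.4]
0.45 -71 [-71.  70. 140.] [60.   0.1  5.9]
0.4 -65 [-65.  70. 144.] [66.5  0.1  5.7]
0.35 -60 [-60.  70. 147.] [73.1  0.1  5.9]
0.3 -54 [-54.  70. 149.] [79.6  0.1  6.4]
0.25 -48 [-48.  70. 152.] [86.1  0.1  7.3]
0.2 -42 [-42.  70. 154.] [92.5  0.1  8.4]
0.15 -35 [-35.  70. 156.] [98.9  0.1  9.9]
0.1 -29 [-29.  70. 158.] [105.2   0.1  11.7]
0.05 -22 [-22.  70. 159.] [111.4   0.1  13.8]
-0.0 -16 [-16.  70. 160.] [117.5   0.1  16.2]
```

>>> servo_tool(commands=[{"linear": [6, 0, 6], "angular": [0, 0, 0], "gripper": -1}, {"linear": [12, 0, 9.6], "angular": [0, 0, 0], "gripper": -1}, {"linear": [15, 0, 9.5], "angular": [0, 0, 0], "gripper": -1}, {"linear": [18, 0, 9], "angular": [0, 0, 0], "gripper": -1}, {"linear": [21, 0, 8.6], "angular": [0, 0, 0], "gripper": -1}, {"linear": [24, 0, 8.2], "angular": [0, 0, 0], "gripper": -1}])

```text
time_s: 23.2
position: [0.4502, 0.0902, 0.124]
tool_rot: [[0.866, -0.03, 0.499], [-0.028, -1.0, -0.013], [0.499, -0.003, -0.866]]
ft_force: [-9.1, -2.2, 1.0]
grip_width: -0.0001
```

Run:
```python
from h import *
fc()
snap('side','side11',(150,120,180,160),4)
```

```text
23.2 [0.4502 0.0902 0.124 ] F [-9.0577 -2.1588  1.0278] w -0.0001
C [-102.4796   70.4952  120.0139] Fu [-9.0, -2.5, 1.0] slant 29.965800999156993
```

View pics/side11.png

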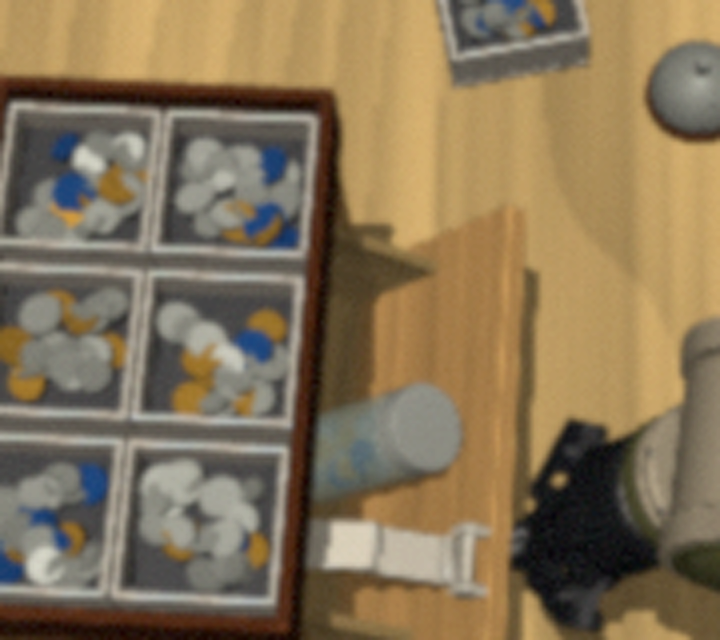

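>>> servo_tool(commands=[{"linear": [4, 0, -0.5], "angular": [0, 0, 0], "gripper": -1}, {"linear": [8, 0, -0.9], "angular": [0, 0, 0], "gripper": -1}, {"linear": [12, 0, -1.1], "angular": [0, 0, 0], "gripper": -1}, {"linear": [16, 0, -1.3], "angular": [0, 0, 0], "gripper": -1}, {"linear": [20, 0, -1.4], "angular": [0, 0, 0], "gripper": -1}, {"linear": [24, 0, -1.6], "angular": [0, 0, 0], "gripper": -1}, {"linear": [28, 0, -1.7], "angular": [0, 0, 0], "gripper": -1}, {"linear": [32, 0, -2.0], "angular": [0, 0, 0], "gripper": -1}, {"linear": [36, 0, -2.3], "angular": [0, 0, 0], "gripper": -1}, {"linear": [40, 0, -2.5], "angular": [0, 0, 0], "gripper": -1}])

```text
time_s: 24.25
position: [0.4837, 0.0892, 0.1466]
tool_rot: [[0.865, -0.03, 0.5], [-0.028, -1.0, -0.013], [0.5, -0.003, -0.866]]
ft_force: [-7.0, -2.0, -0.1]
grip_width: 0.0003
```

Run:
```python
from h import *
fc()
snap('side','side12',(150,120,180,160),4)
```

```text
24.25 [0.4837 0.0892 0.1466] F [-6.9703 -2.0165 -0.1479] w 0.0003
C [-68.9636  70.5897 142.572 ] Fu [-6.9, -2.2, -0.1] slant 30.01135116118012
```

View pics/side12.png

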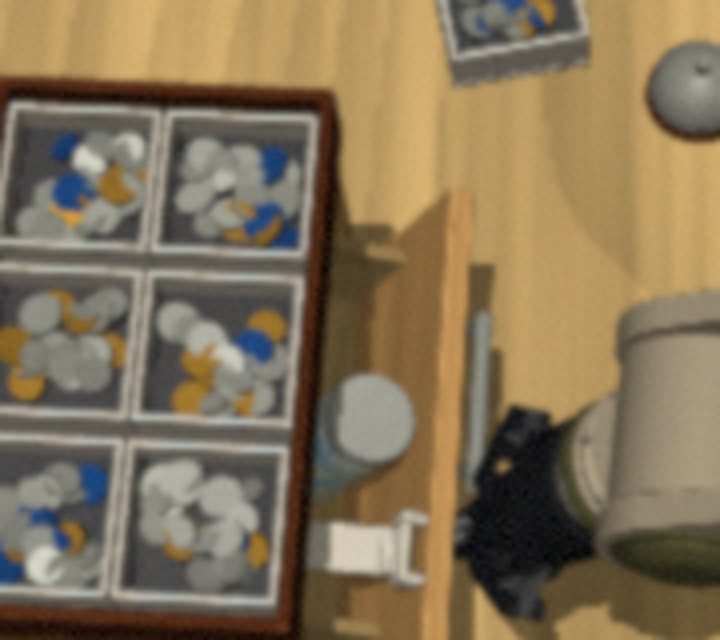

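>>> servo_tool(commands=[{"linear": [4, 0, 0.1], "angular": [0, 0, 0], "gripper": -1}, {"linear": [8, 0, 0.2], "angular": [0, 0, 0], "gripper": -1}, {"linear": [12, 0, 0.4], "angular": [0, 0, 0], "gripper": -1}, {"linear": [15.5, 0, 0.7], "angular": [0, 0, 0], "gripper": -1}, {"linear": [19, 0, 1.1], "angular": [0, 0, 0], "gripper": -1}, {"linear": [22, 0, 1.6], "angular": [0, 0, 0], "gripper": -1}, {"linear": [25, 0, 2.2], "angular": [0, 0, 0], "gripper": -1}, {"linear": [28, 0, 2.7], "angular": [0, 0, 0], "gripper": -1}])

```text
time_s: 25.1
position: [0.5102, 0.0883, 0.159]
tool_rot: [[0.864, -0.03, 0.502], [-0.028, -1.0, -0.013], [0.503, -0.002, -0.865]]
ft_force: [-4.9, -0.8, 2.0]
grip_width: 0.0001
```

Run:
```python
from h import *
fc()
snap('side','side13',(150,120,180,160),4)
```

```text
25.1 [0.5102 0.0883 0.159 ] F [-4.9399 -0.7652  2.0392] w 0.0001
C [-42.4423  70.5272 155.0314] Fu [-4.9, -0.9, 2.0] slant 30.170091372832218
```

View pics/side13.png

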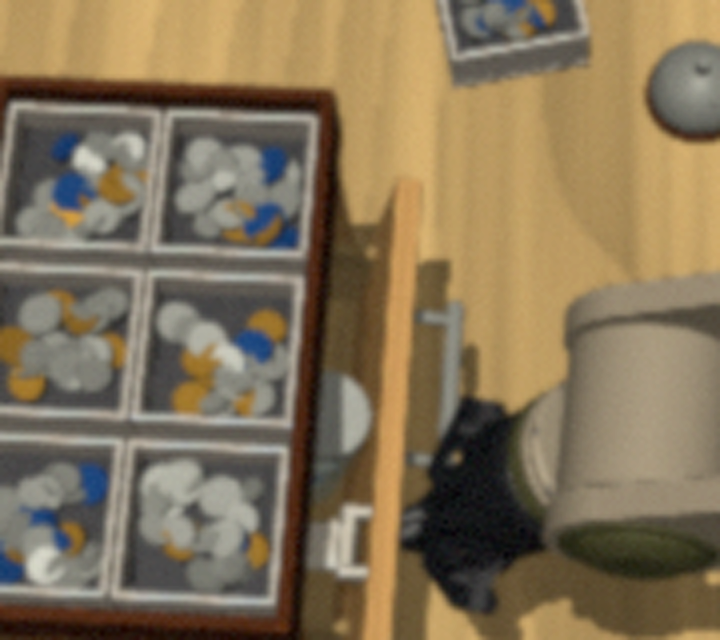

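>>> servo_tool(commands=[{"linear": [3, 0, 0.7], "angular": [0, 0, 0], "gripper": -1}, {"linear": [6, 0, 1.4], "angular": [0, 0, 0], "gripper": -1}, {"linear": [9, 0, 2.2], "angular": [0, 0, 0], "gripper": -1}, {"linear": [12, 0, 3], "angular": [0, 0, 0], "gripper": -1}, {"linear": [15, 0, 4], "angular": [0, 0, 0], "gripper": -1}, {"linear": [18, 0, 5.1], "angular": [0, 0, 0], "gripper": -1}, {"linear": [20, 0, 5.8], "angular": [0, 0, 0], "gripper": -1}, {"linear": [22, 0, 6.6], "angular": [0, 0, 0], "gripper": -1}])

```text
time_s: 25.95
position: [0.533, 0.0875, 0.164]
tool_rot: [[0.864, -0.031, 0.502], [-0.028, -1.0, -0.013], [0.503, -0.002, -0.865]]
ft_force: [-3.7, -1.0, 1.1]
grip_width: 0.0001
```

Run:
```python
from h import *
fc()
```

```text
25.95 [0.533  0.0875 0.164 ] F [-3.6624 -0.9873  1.1026] w 0.0001
C [-19.6631  70.4951 160.045 ] Fu [-3.6, -1.1, 1.1] slant 30.173063348945128
```

>>> servo_tool(commands=[{"linear": [1.3, 0, 0.7], "angular": [0, 0, 0], "gripper": -1}, {"linear": [2.6, 0, 1.5], "angular": [0, 0, 0], "gripper": -1}, {"linear": [3.4, 0, 2], "angular": [0, 0, 0], "gripper": -1}])

```text
time_s: 26.25
position: [0.5368, 0.0874, 0.164]
tool_rot: [[0.864, -0.031, 0.502], [-0.028, -1.0, -0.013], [0.503, -0.003, -0.865]]
ft_force: [-3.0, -0.0, 1.4]
grip_width: 0.0002
```

Run:
```python
from h import *
fc()
```

```text
26.25 [0.5368 0.0874 0.164 ] F [-2.9955 -0.0128  1.3722] w 0.0002
C [-15.832   70.5141 159.9836] Fu [-3.0, -0.1, 1.4] slant 30.17141015338158
```

>>> servo_tool(commands=[{"linear": [0.9, 0, 0.5], "angular": [0, 0, 0], "gripper": -1}, {"linear": [1.7, 0, 1], "angular": [0, 0, 0], "gripper": -1}])

```text
time_s: 26.45
position: [0.5387, 0.0874, 0.1639]
tool_rot: [[0.864, -0.031, 0.502], [-0.028, -1.0, -0.013], [0.502, -0.003, -0.865]]
ft_force: [-2.9, -1.4, 2.0]
grip_width: -0.0003
```

Run:
```python
from h import *
fc()
```

```text
26.45 [0.5387 0.0874 0.1639] F [-2.9238 -1.4211  2.0054] w -0.0003
C [-13.9608  70.529  159.9426] Fu [-2.9, -1.5, 2.0] slant 30.161465382383614
```

>>> servo_tool(commands=[{"linear": [0.9, 0, 0.5], "angular": [0, 0, 0], "gripper": -1}, {"linear": [1.7, 0, 1], "angular": [0, 0, 0], "gripper": -1}])

```text
time_s: 26.65
position: [0.54, 0.0874, 0.1638]
tool_rot: [[0.865, -0.03, 0.501], [-0.027, -1.0, -0.013], [0.501, -0.002, -0.865]]
ft_force: [-13.1, -1.3, 11.0]
grip_width: -0.0002
```

>>> servo_tool(commands=[{"linear": [0.9, 0, 0.5], "angular": [0, 0, 0], "gripper": -1}])

```text
time_s: 26.75
position: [0.5402, 0.0874, 0.1637]
tool_rot: [[0.866, -0.03, 0.5], [-0.027, -1.0, -0.013], [0.5, -0.002, -0.866]]
ft_force: [-20.4, -1.2, 15.3]
grip_width: -0.0001
```

>>> servo_tool(commands=[{"linear": [-3, 0, -3], "angular": [0, 0, 0], "gripper": -1}, {"linear": [-6, 0, -20], "angular": [0, 0, 0], "gripper": -1}, {"linear": [-10, 0, -50], "angular": [0, 0, 0], "gripper": -1}, {"linear": [-10, 20, -95], "angular": [0, 0, 0], "gripper": -1}, {"linear": [-30, 60, -130], "angular": [0, -5, 0], "gripper": -1}, {"linear": [-50, 100, -150], "angular": [0, -12, 0], "gripper": -1}, {"linear": [-70, 140, -150], "angular": [0, -20, 0], "gripper": -1}, {"linear": [-70, 180, -150], "angular": [0, -25, 0], "gripper": -1}, {"linear": [-70, 180, -150], "angular": [0, -25, 0], "gripper": -1}])

```text
time_s: 27.65
position: [0.4015, -0.0929, 0.2581]
tool_rot: [[0.995, -0.035, 0.089], [-0.035, -0.999, -0.002], [0.089, -0.001, -0.996]]
ft_force: [0.8, -0.6, 0.5]
grip_width: -0.0002
```

Run:
```python
from h import *
st()
pts=[uw(*bp(-16,y,160,0.)) for y in (-146,146)]
a=snap('side','side14',(110,120,200,190),4,pts); b=snap('top','top14',(190,60,180,150),4,pts)
for n,p in (("side",a),("top",b)):
  for q in ("jar_center","hook","dish","bell","giftbox"):
    r=env.trace(p,q); print(n,q,[(round(d["confidence"],2),np.round(d["extent"]).tolist()) for d in r[:2]])
```

```text
27.65 [ 0.4015 -0.0929  0.2581] F [ 0.7719 -0.6218  0.5452] w -0.0002
side jar_center []
side hook []
side dish [(0.73, [256.0, 97.0, 294.0, 143.0])]
side bell []
side giftbox [(0.89, [308.0, 313.0, 351.0, 357.0])]
top jar_center [(0.41, [149.0, 261.0, 196.0, 299.0])]
top hook [(0.63, [153.0, 261.0, 197.0, 304.0])]
top dish [(0.6, [390.0, 201.0, 437.0, 249.0])]
top bell [(0.87, [373.0, 267.0, 404.0, 294.0]), (0.19, [211.0, 172.0, 340.0, 202.0])]
top giftbox [(0.88, [155.0, 260.0, 200.0, 299.0])]
```

View pics/side14.png

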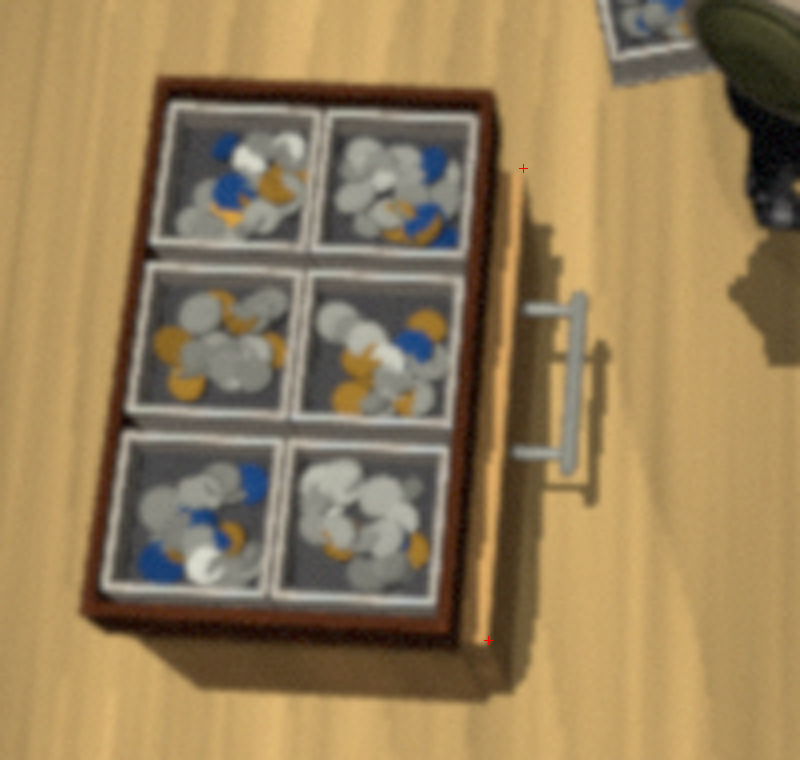

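View pics/top14.png

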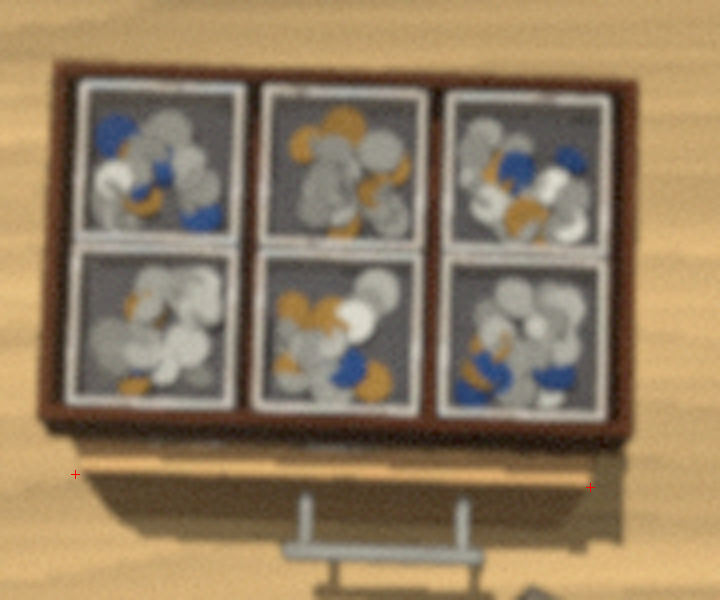

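```bash
python3 -c "
from h import *
print(env.close_job()); st()"
```

```text
the job is handed in; nothing more can be done
None
the job is handed in; nothing more can be done
```

The job is handed in at about 28 s of the 72 s allowed.

- **Opening:** I drew the bin to the catch, at about 0.24 rad, with roughly 8 N. I then pressed the hook down with about 8–11 N, pulled the bin past the keeper by its lip, and tipped it to about 0.75 rad. There was no force jump at the catch.
- **Jar:** I gripped the jar by its top and set it base-down on the tray floor against the bin front, near y = 0, clear of the hook. During the set-down the force briefly reached about 35 N on the floor; I backed off and released at about 4 N.
- **Shutting:** I pushed the bin shut with the closed fingertips until it stopped firmly at about 20 N, then drew the arm clear.

**Last checks**
- In both cameras the bin front lies where the shut position should be, within a few millimetres.
- The dish and the gift box lie where they started in both cameras. The bell was found only in the top view, unmoved.
- The jar cannot be seen in the shut bin. It was last seen upright at a tip-out of about 0.2 rad.
- I also could not see the hook once shut. The network's low-confidence "hook" and "jar" reports there were really the gift box. That the hook sprang back up is inferred from the bin shutting fully; I did not tug the bin to test it.

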